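# Tip the rinsed filter out of the tall cup

### The arm

A 6-joint arm with a two-finger parallel gripper is mounted at the origin on the work surface. World frame = base frame: x ahead of the robot, y to its left, z up, the work surface at z = 0. Lengths are in m, angles in rad, forces in N, time in s.
With the tool pointing down it reaches from about 0.35 to 0.85 m from the base axis. Payload 8.1 kg.
Tool frame: the origin (TCP) lies midway between the tips of the shut fingers; the grasp point (between the pads) lies 19 mm behind it; z points along the fingers, y is the direction in which the jaws open and shut (so a half turn about z gives the same grasp; the last joint's range is limited). The gripper opens to 93 mm and grips with 3 to 60 N. Pads are 15 mm wide; open, the fingers measure 128 mm over their backs; the gripper's body (75 mm by 188 mm) begins 65 mm behind the grasp point.
Start: joints at [-1.283, 0.13, 1.488, -0, 1.523, -0.085], TCP at [0.219, -0.559, 0.219] pointing down, gripper open.
Joint ranges: [-2.96, 2.96], [-0.89, 2.26], [0.02, 2.5], [-1.34, 4.48], [0, 2.73], [-2.66, 2.66]. Speed limits (rad/s): [2.39, 2.39, 2.79, 3.14, 3.14, 3.14].

### API

Orientations are given as a rotation vector (axis times angle).
In Python, from plant import robot, optics, ticket gives the robot as it stands.
- The arm moves only by the tool send_rows, never from a script. Its argument "targets" is a list of rows, each a list of 3 entries, a list of its own where there are three numbers: the opening, from -1 (shut) to 1 (fully open), then the shift along the tool's x, y, z in mm, then the turn about the tool's z in rad. A call has 1 to 12 rows; each row shifts and turns the commanded pose from where the row before left it, along the tool's axes as they then stand; what a row does not reach is not made up. A row lasts 1/10 s, in which the tool goes at most 50 mm and 8.59 degrees, less where a joint would pass 70% of its speed; a pose out of reach is approached as far as the arm can. A call with a gripper value outside its range is refused whole. The fingers move at their own pace and stop on an object; "newtons" is the grip in N (left out, the last holds). Time passes only in rows, so rows that do not move let the fingers close. It gives the time, the measured TCP pose, the force and the opening at its end, in the units of the state.
- robot.read_state(): the state, without advancing time (a new reading comes with each control period).
- optics.read_camera(name): name is "scene" or "top" or "wrist"; returns a dict with "color" (384x512x3 uint8, red, green, blue), "K" (3x3 intrinsics, pixels), "position" and "orientation" of the camera in the world. Camera axes: x right, y up, looking along -z (the intrinsics and any distortion apply to the point x, -y, -z); pixel columns grow to the right and rows downward; lengths in m; the calibration is good to about 2 mm. A picture is of the moment at which its call begins. There is no depth.
- ticket.close_job(): hands the job in, once; it reports no verdict.
Trained networks look in the newest picture that a camera, given by its name, has taken for a name from the list of things; names that differ only in an ending like _2 or _b are one class to them, and where a whole thing is asked for, a point or a joint stands for the part that bears it (a point fixed in the world has none). Each returns a list of dicts, best first, with "confidence" (0 to 1); they miss things now and then, are a little off and sometimes report something else, mostly with a low value. They report only what shows in the picture. A call takes as long as a camera call.
- optics.cut_out(camera, name): "region" (384x512 bool, what is visible of it) and "point" ([column, row] in pixels, amid what is visible of it).
The state is a dict: "t": time; "q": joint angles; "dq": joint speeds; "joint_torque": joint torques, N m; "tool_pos": TCP position; "orientation": TCP orientation; "force": force on the tool from outside, world axes, zero at the start; "wrist_torque": the same for the moment, N m; "opening": finger opening in m.
Only numpy, scipy, OpenCV 4.12 (cv2) and the standard library are available. Lean on these libraries where they do the work, as an engineer would, in place of code of your own. Each camera call takes 0.05 s, during which the arm holds its last target.

### The job

The rinsed ceramic filter is deep inside the tall steel cup that leans in the drying rack. First make room: stand the orange tumbler that is on the wooden trivet upright on the cork coaster and let go; then lift the steel cup, tip it low over the trivet so that the filter slides out and lies flat inside the trivet's rim without a hard drop, and put the empty cup back, leaning in the same rack slot. Do not bump the purifier or shift the decanter or the other tumbler in the rack.

Things in the scene. Friction and masses are not known exactly. Their poses are not given: they have to be found in the camera images.
- cup_center (a point): Tall steel cup, a straight open cylinder, 56 mm outside diameter, 165 mm long, 3 mm wall, about 0.16 kg (varies). Starts leaning 35 degrees from vertical in one of the two rack slots (either one). The point is on its axis, half-way along (82.5 mm from base and from mouth); its z axis points out of the mouth.
- filter_center (a point): White ceramic filter cartridge with blue end bands, a cylinder 30 mm in diameter and 80 mm long, about 0.09 kg, wet and slippery (friction about 0.22 against anything: it slides once its support slopes more than about 15 degrees). Starts at the bottom of the steel cup, about 80 mm below its mouth. The point is its centre; z along its axis.
- tumbler_center (a point): Orange plastic tumbler standing upright on the wooden trivet: open, 54 mm diameter at the base, 58 mm at the rim, 140 mm tall, 0.07 kg. The point is on its axis, half-way up (70 mm); z towards the mouth.
- spare_center (a point): The other orange tumbler, a bystander leaning in the rack slot beside the steel cup: 56 mm diameter, 140 mm long. The point is on its axis half-way along; z towards the mouth.
- rack: Fixed drying rack, white base 270 (x) by 200 (y) by 12 mm. Origin under the base's centre, z up. Two slots, at x = -68 and +68 mm: a cup there leans 35 degrees from vertical, mouth towards +y, base centre at y -55, z 42 mm, on a foot plate and, under its lower side, two thin rails 34 mm apart reaching 112 mm up from its base. Free above and beside: a cup lifts straight up and out.
- trivet: Fixed square wooden trivet, 190 by 190 mm, floor 12 mm thick, with a rim 10 mm wide whose top is 34 mm above the counter: inside 170 by 170 mm. Origin under its centre on the counter; x and y along its sides, z up.
- coaster: Fixed round cork coaster, 110 mm diameter, 5 mm thick. Origin under its centre on the counter, z up.
- decanter_center (a point): Glass decanter with blue twist cap, a loose bystander, 88 mm diameter, 230 mm tall. The point is on its axis, half-way up.
- purifier: Fixed white purifier tower, 260 (x) by 200 (y) by 400 mm tall, with a small toggle switch on top up to 480 mm; a drip tray sticks out 50 mm at its -x face. Origin under its centre on the counter, z up.

How it is judged:
On the way, in this order (a step that is already met when the one before it is completed fails the run):
1. the tumbler from the trivet stands upright on the coaster, let go (horizontal distance between tumbler_center and coaster below 0.027 m and angle between tumbler_center's own z axis and vertical below 0.1 rad and height (world z) of tumbler_center between 0.068 and 0.082 m and contact force between the fingers and tumbler below 0.3 N and linear speed of tumbler below 0.03 m/s), for 0.2 s.
2. the filter lies in the trivet, out of the cup (x of filter_center in the frame of trivet between -0.083 and 0.083 m and y of filter_center in the frame of trivet between -0.083 and 0.083 m and z of filter_center in the frame of trivet below 0.037 m and angle between filter_center's own z axis and vertical between 1.3 and 1.85 rad and linear speed of filter below 0.1 m/s), for 0.2 s.
At the end, for the whole second after the job is handed in: The orange tumbler stands upright on the coaster (axis within 27 mm of its centre), the filter lies flat and still inside the trivet's rim, and the steel cup leans at rest in its own rack slot (within 20 mm and about 7 degrees of how it stood) (horizontal distance between tumbler_center and coaster below 0.027 m and angle between tumbler_center's own z axis and vertical below 0.1 rad and height (world z) of tumbler_center between 0.068 and 0.082 m and x of filter_center in the frame of trivet between -0.083 and 0.083 m and y of filter_center in the frame of trivet between -0.083 and 0.083 m and z of filter_center in the frame of trivet below 0.037 m and angle between filter_center's own z axis and vertical between 1.3 and 1.85 rad and distance of cup_center from where it was at the start of the episode below 0.02 m and angle between cup_center's own z axis and vertical between 0.5 and 0.73 rad and linear speed of each of filter, cup, tumbler below 0.02 m/s); the robot touches nothing.
It fails at once if the decanter is knocked or shifted more than 20 mm (distance of decanter_center from where it was at the start of the episode above 0.02 m).
It fails at once if the other orange tumbler in the rack is shifted more than 20 mm (distance of spare_center from where it was at the start of the episode above 0.02 m).
It fails at once if the purifier is bumped with more than 8 N (contact force between any of the arm, the fingers, tumbler and purifier above 8 N).
It fails at once if the filter is dropped hard: it moves faster than 1.6 m/s (linear speed of filter above 1.6 m/s).
It fails at once if the tumbler from the trivet is tipped over (angle between tumbler_center's own z axis and vertical above 0.8 rad).
It also fails if it takes over 67 s, if anything falls off the work surface, if the arm or the gripper's body presses on something with over 40 N, if the wrist force passes 120 N, or if a joint passes its speed limit or range.

## Working session

There is one attempt and no reset: what is moved stays moved. The work goes in short steps, Python scripts to look and compute and a tool call to move; the robot and the scene stay as the last step left them, time stands still between calls to the robot, and variables do not carry over. Pictures are saved under pics/ and viewed, and the job is handed in when it is done.

Besides the shell and the picture viewer there is one more tool, called after "Call:" as name(argument=value, ...), one argument or row to a line, values as JSON. send_rows: Moves the arm, as the interface text tells. Its arguments: {"type":"object","properties":{"targets":{"type":"array","items":{"type":"array"}},"newtons":{"type":"number"}},"required":["targets"]}

```bash
ls -la; mkdir -p pics
cat > h.py <<'E'
import numpy as np, cv2
from scipy.spatial.transform import Rotation as R
from plant import robot, optics, ticket
def snap(name,f):
    im=optics.read_camera(name); cv2.imwrite('pics/'+f,im['color'][:,:,::-1]); return im
def rot(im):
    o=np.array(im['orientation'],float)
    return R.from_rotvec(o).as_matrix() if o.shape==(3,) else o
def proj(im,P):
    P=np.atleast_2d(P); c=(P-np.array(im['position']))@rot(im)
    p=np.c_[c[:,0],-c[:,1],-c[:,2]]@np.array(im['K']).T
    return p[:,:2]/p[:,2:]
def ray(im,uv):
    d=np.linalg.inv(np.array(im['K']))@np.r_[uv,1.]
    return np.array(im['position']), rot(im)@np.array([d[0],-d[1],-d[2]])
def onz(im,uv,z):
    o,d=ray(im,uv); return o+d*(z-o[2])/d[2]
E
python3 - <<'E'
from h import *
print(robot.read_state())
for n in ['scene','top','wrist']:
    im=snap(n,n+'0.png'); print(n,{k:(np.array(v).round(4).tolist()) for k,v in im.items() if k!='color'})
    for t in ['cup_center','filter_center','tumbler_center','spare_center','rack','trivet','coaster','decanter_center','purifier']:
        try:
            r=optics.cut_out(n,t)
            print(t,[(round(x['confidence'],2),np.round(x['point'],0).tolist(),int(x['region'].sum())) for x in r[:3]])
        except Exception as e: print(t,e)
E
```

```text
total 12
drwxr-xr-x  3 agent agent 4096 Dec  7 15:43 .
drwxr-xr-x 23 root  root  4096 Dec  7 15:43 ..
drwxr-xr-x  2 agent agent 4096 Dec  7 15:43 pics
{'t': 0.0, 'q': array([-1.28340486e+00,  1.31168508e-01,  1.48926244e+00, -3.56048113e-05,
        1.52303792e+00, -8.54012391e-02]), 'dq': array([-7.29893275e-04,  6.37693482e-05, -9.50224767e-04,  6.03691457e-04,
       -1.52504760e-03,  1.45441031e-05]), 'joint_torque': array([ 2.08806217e-03, -5.59853625e+01, -4.91752732e+01,  7.70038459e-02,
        3.56747839e-02, -1.77920301e-04]), 'tool_pos': array([ 0.21837296, -0.55822624,  0.21759234]), 'orientation': array([-3.08534404e+00, -5.81853841e-01,  3.52509670e-04]), 'force': array([ 0.0808441 , -0.44147522,  0.15113162]), 'wrist_torque': array([-0.07493566, -0.03964303,  0.00187932]), 'opening': 0.09305062344998445}
scene {'K': [[383.9784, 0.0, 257.0649], [0.0, 383.9784, 191.1044], [0.0, 0.0, 1.0]], 'position': [1.6989, -0.1161, 0.8335], 'orientation': [0.8454, 0.6805, 1.2097]}
cup_center [(0.64, [128.0, 208.0], 868)]
filter_center []
tumbler_center []
spare_center [(0.57, [119.0,
[... 339 characters left out ...]
ntation': [0.1118, -0.1259, -1.5955]}
cup_center [(0.96, [416.0, 185.0], 403)]
filter_center []
tumbler_center [(0.89, [265.0, 197.0], 407)]
spare_center [(0.79, [429.0, 232.0], 523)]
rack [(0.9, [400.0, 213.0], 4935), (0.21, [414.0, 185.0], 118)]
trivet [(0.55, [279.0, 202.0], 3514)]
coaster [(0.67, [205.0, 220.0], 967)]
decanter_center [(0.6, [199.0, 139.0], 1103)]
purifier [(0.81, [63.0, 249.0], 16956)]
wrist {'K': [[300.8586, 0.0, 254.8672], [0.0, 300.8586, 192.3418], [0.0, 0.0, 1.0]], 'position': [0.278, -0.5364, 0.3848], 'orientation': [-0.2106, 0.1437, -1.1927]}
cup_center []
filter_center []
tumbler_center []
spare_center []
rack []
trivet []
coaster []
decanter_center []
purifier []
```

View pics/scene0.png

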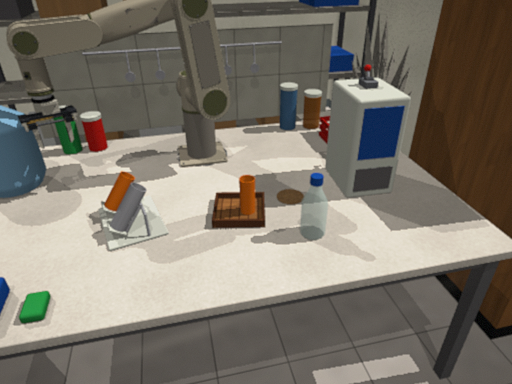

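View pics/top0.png

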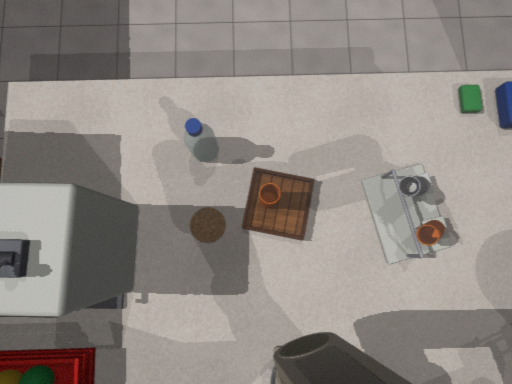

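View pics/wrist0.png

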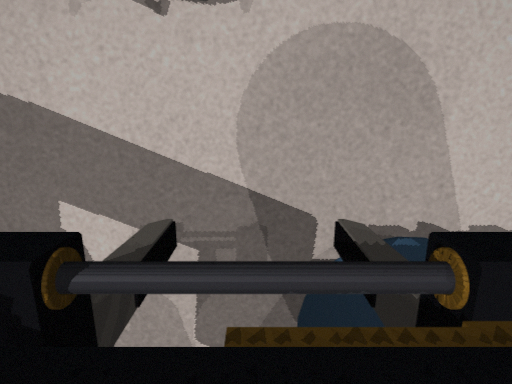

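Run:
```python
from h import *
im=cv2.imread('pics/top0.png')
a=cv2.resize(im[150:275,350:470],None,fx=6,fy=6,interpolation=cv2.INTER_CUBIC)[:600,:800]
cv2.imwrite('pics/top_rack.png',cv2.resize(im[155:270,355:465],None,fx=5,fy=5,interpolation=cv2.INTER_CUBIC))
cv2.imwrite('pics/top_triv.png',cv2.resize(im[105:250,175:325],None,fx=4,fy=4,interpolation=cv2.INTER_CUBIC))
s=cv2.imread('pics/scene0.png')
cv2.imwrite('pics/sc.png',cv2.resize(s[150:260,90:340],None,fx=3.2,fy=3.2,interpolation=cv2.INTER_CUBIC))
```

```text
(no output)
```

View pics/top_rack.png

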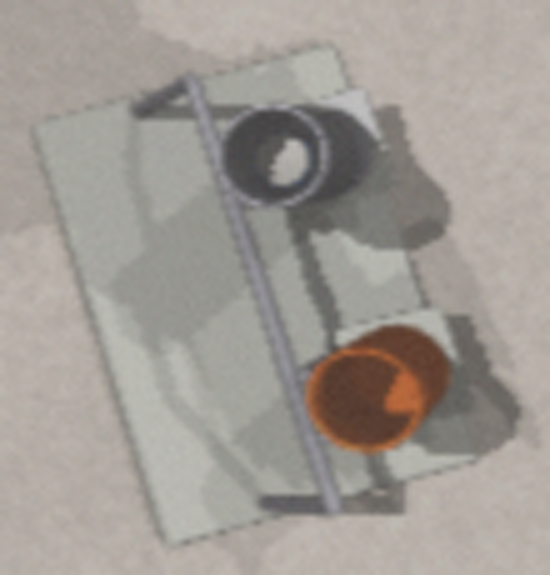

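View pics/top_triv.png

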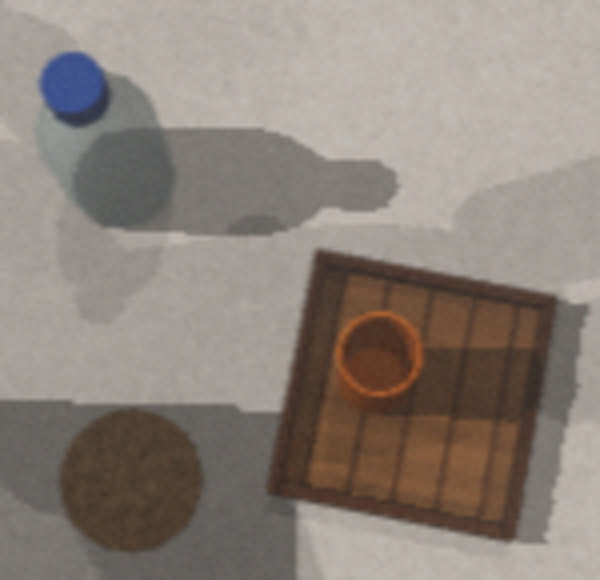

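View pics/sc.png

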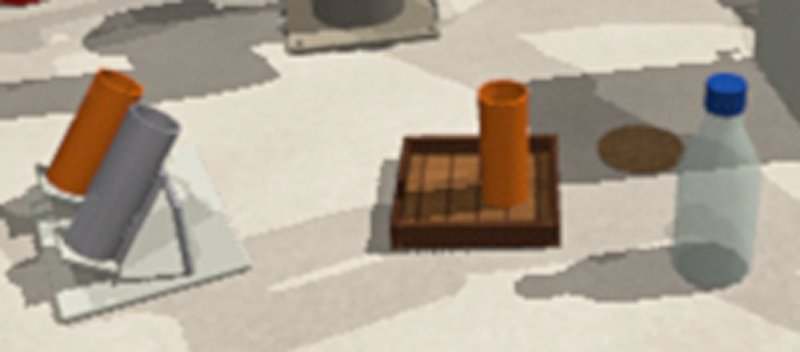

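Run:
```python
from h import *
import pickle
im=optics.read_camera('top'); sc=optics.read_camera('scene')
pickle.dump((im,sc),open('cams.pkl','wb'))
def fit(px,loc,z):
    W=np.array([onz(im,p,z)[:2] for p in px]); loc=np.array(loc,float)
    a=loc-loc.mean(0); b=W-W.mean(0)
    th=np.arctan2((a[:,0]*b[:,1]-a[:,1]*b[:,0]).sum(),(a*b).sum())
    Rm=np.array([[np.cos(th),-np.sin(th)],[np.sin(th),np.cos(th)]])
    t=W.mean(0)-Rm@loc.mean(0); return t,th,np.linalg.norm(loc@Rm.T+t-W,axis=1)*1000
rk=np.array([[40,125],[165,545],[332,45],[475,460]])/5+[355,155]
h=np.array([[135,100],[-135,100],[135,-100],[-135,-100]])/1000
print('rack',fit(rk,h,.012))
tv=np.array([[318,250],[555,297],[513,540],[270,492]])/4+[175,105]
h=np.array([[95,95],[95,-95],[-95,-95],[-95,95]])/1000
print('trivet',fit(tv,h,.034))
print('coaster',onz(im,np.array([131,480])/4+[175,105],.005))
print('tumbler rim',onz(im,np.array([379,355])/4+[175,105],.152))
print('dec cap',onz(im,np.array([73,83])/4+[175,105],.225),'base',onz(im,np.array([123,180])/4+[175,105],.0))
mz=.042+.165*np.cos(np.radians(35))
print('cup mouth',onz(im,np.array([275,155])/5+[355,155],mz))
print('spare mouth',onz(im,np.array([365,400])/5+[355,155],.042+.14*np.cos(np.radians(35))))
for n,cam in(('top',im),('scene',sc)):
  for t in ['cup_center','tumbler_center','coaster','purifier']:
    for x in optics.cut_out(n,t)[:1]:
        m=x['region']; ys,xs=np.nonzero(m); print(n,t,x['confidence'],xs.min(),xs.max(),ys.min(),ys.max(),np.mean(xs),np.mean(ys))
```

```text
rack (array([ 0.48592973, -0.30985813]), np.float64(0.2284578306020338), array([4.98731733, 1.94215751, 3.01277472, 2.55174788]))
trivet (array([0.52426325, 0.08137787]), np.float64(-0.22180153682965437), array([2.49449437, 3.34712061, 2.74755034, 3.26497338]))
coaster [0.46658809 0.29925198 0.005     ]
tumbler rim [0.53703437 0.11185589 0.152     ]
dec cap [0.70766999 0.30486644 0.225     ] base [0.70536572 0.30463831 0.        ]
cup mouth [ 0.54386407 -0.25812119  0.17716009]
spare mouth [ 0.41463621 -0.30277104  0.15668129]
top cup_center 0.77 399 429 176 196 414.6569920844327 185.5778364116095
top tumbler_center 0.91 260 279 183 207 268.8184210526316 194.8421052631579
top coaster 0.62 189 224 207 242 206.54158415841584 224.7108910891089
top purifier 0.98 0 138 181 317 63.428043180056065 249.0072761972923
scene cup_center 0.96 110 145 184 231 127.59322033898304 207.64285714285714
scene tumbler_center 0.96 240 255 176 213 247.7536496350365 194.38503649635035
scene coaster 0.87 278 303 189 204 290.5558912386707 196.4259818731118
scene purifier 0.83 326 410 65 197 365.7372271825397 134.97544642857142
```

Run:
```python
from h import *
import pickle
im,sc=pickle.load(open('cams.pkl','rb'))
print('pur',onz(im,[138,205],0),onz(im,[130,296],0),onz(im,[76,184],.4),onz(im,[68,316],.4))
def cyl(c,ax,r,L):
    ax=np.array(ax)/np.linalg.norm(ax); u=np.cross(ax,[.3,.5,.2]);u/=np.linalg.norm(u);v=np.cross(ax,u)
    t=np.linspace(0,2*np.pi,60); ring=r*(np.cos(t)[:,None]*u+np.sin(t)[:,None]*v)
    return np.r_[c+ring,c+ax*L+ring]
ro=np.array([.4865,-.311,0]);ry=.2285
Rr=R.from_rotvec([0,0,ry]).as_matrix()
def rackp(p): return ro+Rr@np.array(p)
b=rackp([.068,-.055,.042]); ax=Rr@np.array([0,np.sin(.6109),np.cos(.6109)])
th=-.2218;Rt=R.from_rotvec([0,0,th]).as_matrix();to=np.array([.5243,.0814,0])
tri=np.array([to+Rt@np.array([x,y,z]) for z in(0,.034) for x,y in((.095,.095),(.095,-.095),(-.095,-.095),(-.095,.095))])
rb=np.array([rackp([x,y,.012]) for x,y in((.135,.1),(.135,-.1),(-.135,-.1),(-.135,.1))])
for n,c in(('top',im),('scene',sc)):
    I=c['color'][:,:,::-1].copy(); I=cv2.resize(I,None,fx=4,fy=4,interpolation=cv2.INTER_CUBIC)
    for P,col in((cyl(b,ax,.028,.165),(0,0,255)),(cyl(np.array([.537,.112,.012]),[0,0,1],.029,.14),(255,0,0)),(cyl(np.array([.4666,.2993,0]),[0,0,1],.055,.005),(0,255,0)),(cyl(np.array([.706,.3047,0]),[0,0,1],.044,.15),(255,0,255)),(tri,(255,255,0)),(rb,(0,255,255))):
        for q in proj(c,P): cv2.circle(I,tuple(int(v) for v in (q*4+2)),3,col,-1)
    if n=='top': cv2.imwrite('pics/ov_top.png',cv2.resize(I[400:1100,700:1840],(800,491)))
    else: cv2.imwrite('pics/ov_sc.png',cv2.resize(I[600:1040,360:1360],(800,352)))
```

```text
pur [0.53496409 0.5159183  0.        ] [0.26164423 0.53361623 0.        ] [0.53145787 0.50731913 0.4       ] [0.27908237 0.51005954 0.4       ]
```

View pics/ov_top.png

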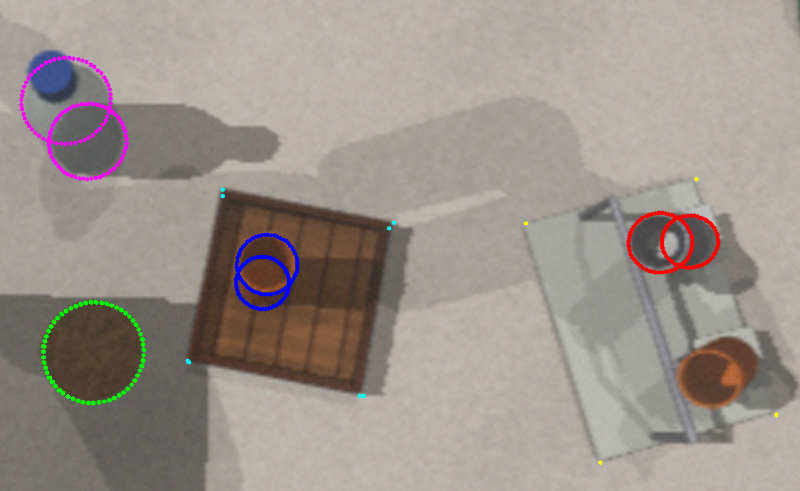

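View pics/ov_sc.png

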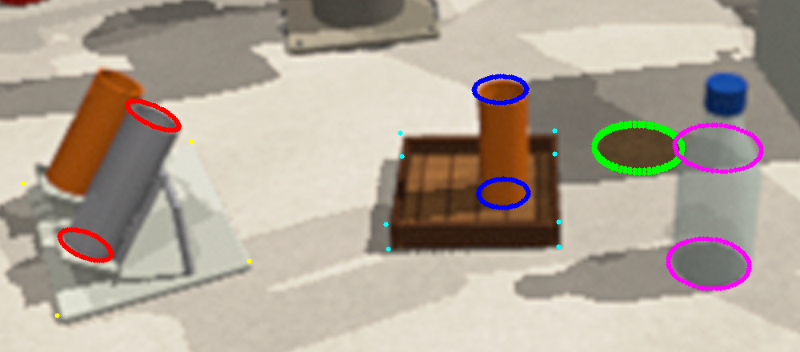

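```bash
cat >> h.py <<'E'
def togo(x,y,z,yaw=None,show=True):
    """shift in tool mm and turn (rad) from measured pose to world TCP x,y,z; yaw = world angle of tool x axis"""
    s=robot.read_state(); M=R.from_rotvec(s['orientation']).as_matrix()
    d=M.T@(np.array([x,y,z])-s['tool_pos'])*1000
    cur=np.arctan2(M[1,0],M[0,0]); t=None
    if yaw is not None: t=-((yaw-cur+np.pi)%(2*np.pi)-np.pi)
    print('t',round(s['t'],2),'pos',s['tool_pos'].round(4),'yaw',round(cur,4),'q',s['q'].round(2),'F',s['force'].round(1),'open',round(s['opening'],4))
    print('togo tool mm',d.round(1),'turn',t, 'len',np.linalg.norm(d).round(0))
E
python3 - <<'E'
from h import *
togo(.537,.112,.23)
print(R.from_rotvec(robot.read_state()['orientation']).as_matrix().round(3))
E
```

```text
t 2.0 pos [ 0.2186 -0.5588  0.2186] yaw 0.3728 q [-1.28  0.13  1.49 -0.    1.52 -0.09] F [-0.2  0.6  0. ] open 0.0931
togo tool mm [ 540.9 -508.7  -11.4] turn None len 743.0
[[ 0.931  0.364 -0.   ]
 [ 0.364 -0.931  0.   ]
 [-0.    -0.    -1.   ]]
```

Call:
send_rows(
  targets=[
    [1, [0, 0, 0], -0.14],
    [1, [0, 0, 0], -0.14],
    [1, [0, 0, 0], -0.14],
    [1, [0, 0, 0], -0.14],
    [1, [0, 0, 0], -0.14],
    [1, [0, 0, 0], -0.14],
    [1, [0, 0, 0], -0.136],
    [1, [45, 10, -1], 0],
    [1, [45, 10, -1], 0],
    [1, [45, 10, -1], 0],
    [1, [45, 10, -1], 0],
    [1, [45, 10, -1], 0],
  ],
)

```text
t: 3.2
tool_pos: [0.3173, -0.3487, 0.2238]
orientation: [2.454, 1.961, 0.0]
force: [1.2, -0.6, 1.4]
opening: 0.0931
```

Run:
```python
from h import *
togo(.537,.112,.23,1.349)
```

```text
t 3.2 pos [ 0.3173 -0.3487  0.2238] yaw 1.3483 q [-0.94 -0.23  1.82  0.    1.54 -0.72] F [ 1.2 -0.6  1.4] open 0.0931
togo tool mm [497.8 112.6  -6.3] turn -0.0006913830710111313 len 510.0
```

Call:
send_rows(
  targets=[
    [1, [45, 10, -1], 0],
    [1, [45, 10, -1], 0],
    [1, [45, 10, -1], 0],
    [1, [45, 10, 0], 0],
    [1, [45, 10, 0], 0],
    [1, [45, 10, 0], 0],
    [1, [45, 10, 0], 0],
    [1, [45, 11, 0], 0],
    [1, [45, 11, 0], 0],
    [1, [45, 11, 0], 0],
    [1, [46, 10, 0], 0],
    [1, [0, 0, 0], 0],
  ],
)

```text
t: 4.4
tool_pos: [0.5372, 0.1135, 0.226]
orientation: [-2.448, -1.966, -0.001]
force: [-0.9, -0.9, -0.8]
opening: 0.093
```

Run:
```python
from h import *
w=snap('wrist','w1.png')
togo(.537,.112,.23,1.349)
print(np.array(w['position']),proj(w,[[.537,.112,.152],[.4666,.2993,.005]]))
```

```text
t 4.45 pos [0.5365 0.1111 0.226 ] yaw 1.3529 q [ 0.11 -0.01  1.62  0.    1.53  0.33] F [-0.2 -1.   0.1] open 0.0931
togo tool mm [ 1.   0.3 -4. ] turn 0.003860099222804614 len 4.0
[0.54985624 0.17565984 0.39216695] [[256.55637403 200.00053637]
 [162.7841784   28.81693373]]
```

View pics/w1.png

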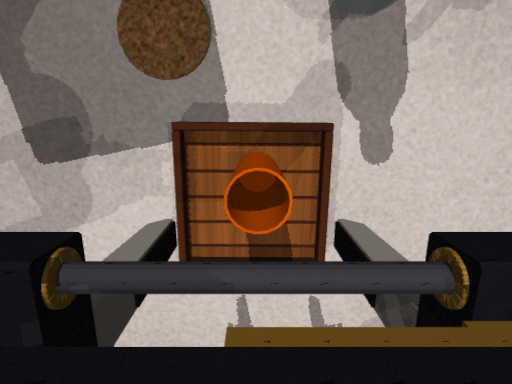

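Call:
send_rows(
  newtons=12,
  targets=[
    [1, [1, 1, 45], 0],
    [1, [0, 0, 45], 0],
    [1, [0, 0, 43], 0],
    [1, [0, 0, 0], 0],
    [-1, [0, 0, 0], 0],
    [-1, [0, 0, 0], 0],
    [-1, [0, 0, 0], 0],
    [-1, [0, 0, 0], 0],
  ],
)

```text
t: 5.25
tool_pos: [0.5391, 0.1095, 0.096]
orientation: [2.452, 1.96, 0.005]
force: [0.1, 0.0, 0.3]
opening: 0.0655
```

Call:
send_rows(
  targets=[
    [-1, [0, 0, 0], 0],
    [-1, [0, 0, 0], 0],
    [-1, [0, 0, 0], 0],
  ],
)

```text
t: 5.55
tool_pos: [0.5384, 0.1095, 0.0948]
orientation: [2.453, 1.961, 0.003]
force: [-0.3, -0.1, 6.6]
opening: 0.0562
```

Run:
```python
from h import *
togo(.4666,.2993,.135,1.349)
```

```text
t 5.55 pos [0.5384 0.1095 0.0948] yaw 1.349 q [ 0.11  0.09  1.77 -0.    1.29  0.33] F [-0.3 -0.1  6.6] open 0.0562
togo tool mm [ 169.4 -111.7  -40.3] turn -3.391149961817774e-05 len 207.0
```

Call:
send_rows(
  targets=[
    [-1, [0, 0, 0], 0],
    [-1, [0, 0, -20], 0],
    [-1, [0, 0, -22], 0],
    [-1, [28, -18, 0], 0],
    [-1, [34, -23, 0], 0],
    [-1, [34, -23, 0], 0],
    [-1, [34, -22, 0], 0],
    [-1, [28, -18, 0], 0],
    [-1, [11, -7, 0], 0],
    [-1, [0, 0, 0], 0],
    [-1, [0, 0, 0], 0],
  ],
)

```text
t: 6.65
tool_pos: [0.4666, 0.2979, 0.1353]
orientation: [2.453, 1.962, -0.001]
force: [-1.0, 0.4, -0.6]
opening: 0.056
```

Run:
```python
from h import *
w=snap('top','t2.png'); v=snap('scene','s2.png')
cv2.imwrite('pics/t2c.png',np.hstack([cv2.resize(w['color'][130:290,150:330,::-1],(450,400)),cv2.resize(v['color'][130:250,210:345,::-1],(350,400))]))
togo(.4666,.2993,.088,1.349)
print(proj(w,[[.4666,.2993,.005]]))
```

```text
t 6.75 pos [0.467  0.2973 0.1355] yaw 1.3475 q [ 0.47  0.06  1.72 -0.    1.36  0.7 ] F [-0.6  0.1 -1.3] open 0.0564
togo tool mm [ 1.9 -0.8 47.5] turn -0.0014988398485797916 len 47.0
[[207.734318   224.99655246]]
```

View pics/t2c.png

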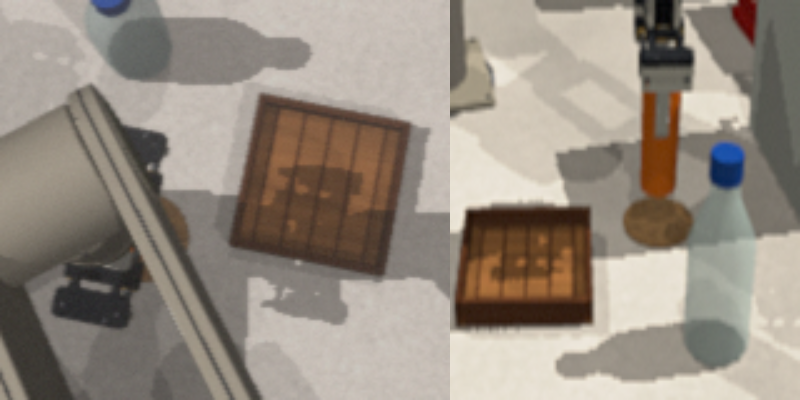

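Call:
send_rows(
  targets=[
    [-1, [1, 0, 20], 0],
    [-1, [0, 0, 16], 0],
    [-1, [0, 0, 8], 0],
    [-1, [0, 0, 2], 0],
    [-1, [0, 0, 1], 0],
    [-1, [0, 0, 0], 0],
    [-1, [0, 0, 0], 0],
  ],
)

```text
t: 7.45
tool_pos: [0.467, 0.2999, 0.0893]
orientation: [2.454, 1.962, 0.001]
force: [0.1, -0.4, -0.9]
opening: 0.0562
```

Call:
send_rows(
  targets=[
    [-1, [0, 0, 1], 0],
    [-1, [0, 0, 0], 0],
    [1, [0, 0, 0], 0],
    [1, [0, 0, 0], 0],
    [1, [0, 0, 0], 0],
    [1, [0, 0, 0], 0],
    [1, [0, 0, 0], 0],
    [1, [0, 0, 0], 0],
    [1, [0, 0, -10], 0],
    [1, [0, 0, -30], 0],
    [1, [0, 0, -40], 0],
    [1, [0, 0, -40], 0],
  ],
)

```text
t: 8.65
tool_pos: [0.4662, 0.2995, 0.2093]
orientation: [-2.454, -1.962, 0.001]
force: [1.3, 0.3, 0.4]
opening: 0.0933
```

Run:
```python
from h import *
ry=.2285; ro=np.array([.4865,-.311,0]);Rr=R.from_rotvec([0,0,ry]).as_matrix()
s=.135; g=ro+Rr@np.array([.068,-.055+s*np.sin(.6109),.042+s*np.cos(.6109)])
print('grasp',g, 'tcp z',g[2]-.019)
w=snap('wrist','w3.png'); v=snap('scene','s3.png')
cv2.imwrite('pics/w3c.png',np.hstack([cv2.resize(w['color'][:,:,::-1],(450,338)),cv2.resize(v['color'][130:250,210:345,::-1],(350,338))]))
togo(g[0],g[1],.25,1.799)
print(proj(w,[[.4666,.2993,.145],[.4666,.2993,.005]]))
```

```text
grasp [ 0.54765021 -0.27374339  0.15258283] tcp z 0.13358283420788164
t 8.75 pos [0.47   0.3014 0.216 ] yaw 1.3488 q [0.48 0.01 1.62 0.   1.5  0.7 ] F [0.8 0.5 0.5] open 0.0932
togo tool mm [-543.7  202.7  -36.4] turn -0.45015556555381586 len 581.0
[[256.88787233 201.26273169]
 [256.19981529 171.26645016]]
```

View pics/w3c.png

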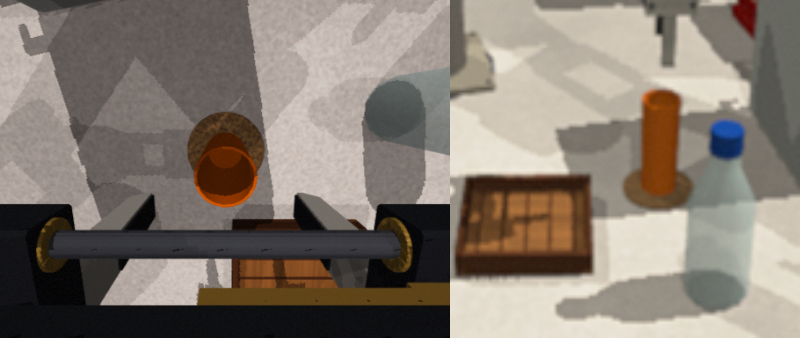

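Call:
send_rows(
  targets=[
    [1, [-30, 11, -10], 0],
    [1, [-45, 17, -10], 0],
    [1, [-45, 17, -10], 0],
    [1, [-46, 17, -6], 0],
    [1, [-46, 17, 0], 0],
    [1, [-46, 17, 0], 0],
    [1, [-46, 17, 0], 0],
    [1, [-46, 17, 0], 0],
    [1, [-46, 17, 0], 0],
    [1, [-46, 17, 0], 0],
    [1, [-46, 17, 0], 0],
    [1, [-40, 15, 0], 0],
  ],
)

```text
t: 9.95
tool_pos: [0.5413, -0.2611, 0.2438]
orientation: [2.454, 1.96, -0.0]
force: [0.8, 0.6, 0.3]
opening: 0.0934
```

Call:
send_rows(
  targets=[
    [1, [-16, 7, 0], 0],
    [1, [0, 0, 0], -0.115],
    [1, [0, 0, 0], -0.115],
    [1, [0, 0, 0], -0.11],
    [1, [0, 0, 0], -0.11],
    [1, [0, 0, 0], 0],
  ],
)

```text
t: 10.55
tool_pos: [0.5448, -0.2757, 0.2437]
orientation: [-1.952, -2.461, -0.0]
force: [-0.0, -0.4, 0.4]
opening: 0.0929
```

Run:
```python
from h import *
togo(.5477,-.2737,.1336,1.799)
w=snap('wrist','w4.png')
ry=.2285; ro=np.array([.4865,-.311,0]);Rr=R.from_rotvec([0,0,ry]).as_matrix()
s=.165; g=ro+Rr@np.array([.068,-.055+s*np.sin(.6109),.042+s*np.cos(.6109)])
s=.14; g2=ro+Rr@np.array([-.068,-.055+s*np.sin(.6109),.042+s*np.cos(.6109)])
print(proj(w,[g,g2]))
```

```text
t 10.55 pos [ 0.5448 -0.2757  0.2437] yaw 1.8005 q [-0.55  0.15  1.42  0.    1.57 -0.78] F [-0.  -0.4  0.4] open 0.0929
togo tool mm [  1.2   3.3 110.1] turn 0.0014636001188357284 len 110.0
[[261.29872733 178.73935824]
 [103.45168699 190.36177052]]
```

View pics/w4.png

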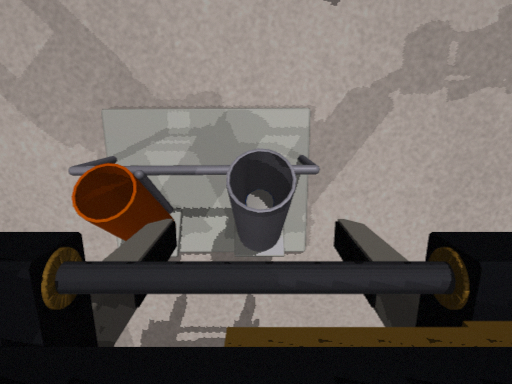

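Run:
```python
from h import *
import pickle
im,sc=pickle.load(open('cams.pkl','rb'))
ry=.2285; ro=np.array([.4865,-.311,0]);Rr=R.from_rotvec([0,0,ry]).as_matrix()
for z in (.09,.1,.11,.12):
  print(z,[(Rr.T@(onz(im,p,z)-ro)).round(3)[:2] for p in ([404,197],[355+195/5,155+85/5])], )
# wrist pic bar ends (72,170),(315,169)
w=optics.read_camera('wrist')
for z in (.09,.1,.11,.12):
  print(z,[(Rr.T@(onz(w,p,z)-ro)).round(3)[:2] for p in ([72,170],[315,169],[200,170])])
```

```text
0.09 [array([0.046, 0.025]), array([0.123, 0.03 ])]
0.1 [array([0.046, 0.029]), array([0.122, 0.034])]
0.11 [array([0.046, 0.033]), array([0.121, 0.038])]
0.12 [array([0.045, 0.038]), array([0.12 , 0.043])]
0.09 [array([-0.134,  0.033]), array([0.128, 0.033]), array([0.004, 0.032])]
0.1 [array([-0.127,  0.034]), array([0.126, 0.035]), array([0.006, 0.034])]
0.11 [array([-0.121,  0.036]), array([0.124, 0.036]), array([0.008, 0.036])]
0.12 [array([-0.115,  0.038]), array([0.122, 0.038]), array([0.01 , 0.037])]
```

Call:
send_rows(
  newtons=35,
  targets=[
    [1, [1, 2, 35], 0],
    [1, [0, 0, 40], 0],
    [1, [0, 0, 30], 0],
    [1, [0, 0, 5], 0],
    [-1, [0, 0, 0], 0],
    [-1, [0, 0, 0], 0],
    [-1, [0, 0, 0], 0],
    [-1, [0, 0, 0], 0],
    [-1, [0, 0, 0], 0],
    [-1, [0, 0, 0], 0],
    [-1, [0, 0, 0], 0],
    [-1, [0, 0, 0], 0],
  ],
)

```text
t: 11.85
tool_pos: [0.5478, -0.2745, 0.135]
orientation: [1.952, 2.458, 0.001]
force: [4.4, -0.1, 6.0]
opening: 0.0545
```

Run:
```python
from h import *
togo(.5477,-.2737,.1336,1.799)
w=snap('scene','s5.png')
cv2.imwrite('pics/s5c.png',cv2.resize(w['color'][140:260,60:220,::-1],(800,600)))
```

```text
t 11.85 pos [ 0.5478 -0.2745  0.135 ] yaw 1.799 q [-0.55  0.21  1.55  0.    1.38 -0.78] F [ 4.4 -0.1  6. ] open 0.0545
togo tool mm [0.8 0.1 1.4] turn -3.633426108073934e-05 len 2.0
```

View pics/s5c.png

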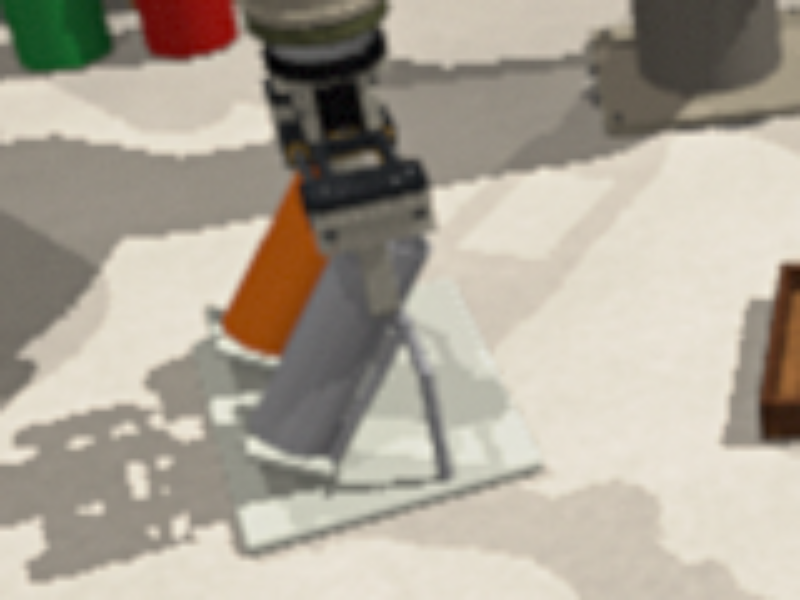

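Call:
send_rows(
  targets=[
    [-1, [0, 0, -10], 0],
    [-1, [0, 0, -25], 0],
    [-1, [0, 0, -30], 0],
    [-1, [0, 0, -30], 0],
    [-1, [0, 0, -25], 0],
    [-1, [0, 0, 0], 0],
  ],
)

```text
t: 12.5
tool_pos: [0.5476, -0.2752, 0.2579]
orientation: [1.951, 2.455, 0.0]
force: [0.3, -0.3, -1.8]
opening: 0.0541
```

Run:
```python
from h import *
togo(.5477,-.2737,.25,1.799)
w=snap('scene','s6.png')
cv2.imwrite('pics/s6c.png',cv2.resize(w['color'][110:260,60:260,::-1],(800,600)))
```

```text
t 12.5 pos [ 0.5476 -0.2752  0.2579] yaw 1.7985 q [-0.55  0.15  1.4  -0.    1.59 -0.78] F [ 0.3 -0.3 -1.8] open 0.0541
togo tool mm [1.5 0.4 7.9] turn -0.00046424216952711816 len 8.0
```

View pics/s6c.png

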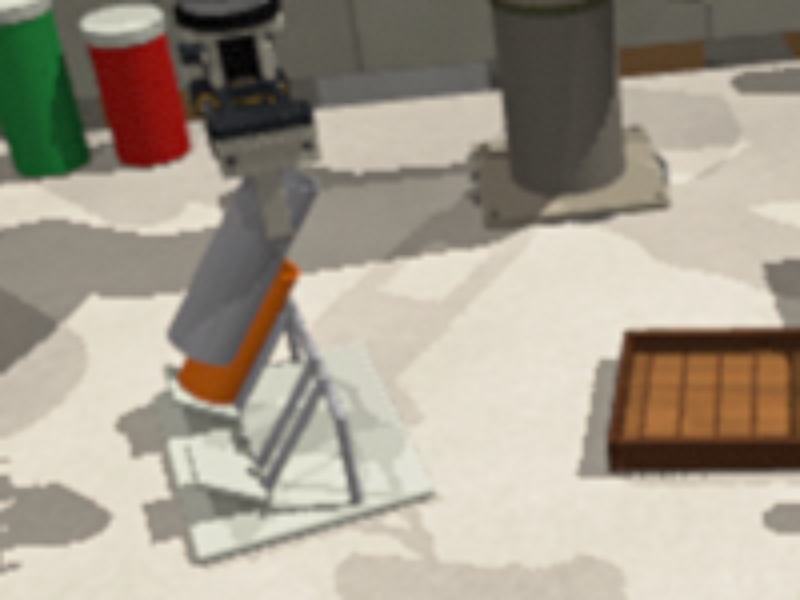

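Call:
send_rows(
  targets=[
    [-1, [20, 2, 0], 0],
    [-1, [40, 5, 0], 0],
    [-1, [48, 6, 0], 0],
    [-1, [48, 6, 0], 0],
    [-1, [48, 6, 0], 0],
    [-1, [45, 5, 0], 0],
    [-1, [36, 3, 0], 0.06],
    [-1, [20, 2, 0], 0.11],
    [-1, [0, 0, 0], 0.11],
    [-1, [0, 0, 0], 0.11],
    [-1, [0, 0, 0], 0.06],
    [-1, [0, 0, 0], 0],
  ],
)

```text
t: 13.75
tool_pos: [0.5116, 0.0309, 0.2508]
orientation: [-2.452, -1.959, 0.006]
force: [-0.4, -0.4, -3.1]
opening: 0.0547
```

```bash
cat >> h.py <<'E'
TO=np.array([.5243,.0814,0]);TY=1.349
def tl():  # tcp grasp point in trivet frame
    s=robot.read_state(); d=s['tool_pos']-TO; Rt=R.from_rotvec([0,0,-.2218]).as_matrix()
    p=Rt.T@d*1000; p[2]+=19; return p
def cuphull(cam,G,yaw,phi,s):
    ax=np.array([np.cos(yaw)*np.cos(phi),np.sin(yaw)*np.cos(phi),np.sin(phi)])
    u=np.array([-np.sin(yaw),np.cos(yaw),0]); v=np.cross(ax,u); t=np.linspace(0,2*np.pi,40)
    ring=.028*(np.cos(t)[:,None]*u+np.sin(t)[:,None]*v); b=G-ax*s
    return proj(cam,np.r_[b+ring,b+ax*.165+ring])
def cupfit(fn,cams=('scene',)):
    """fit elevation phi(deg) and s(mm) of grip along cup by matching silhouettes"""
    st=robot.read_state(); G=st['tool_pos']+[0,0,.019]; M=R.from_rotvec(st['orientation']).as_matrix(); yaw=np.arctan2(M[1,0],M[0,0])
    data=[]
    for n in cams:
        im=optics.read_camera(n); r=optics.cut_out(n,'cup_center')
        if not r: print(n,'no cup'); continue
        m=r[0]['region']; print(n,round(r[0]['confidence'],2),m.sum()); data.append((n,im,m))
    best=[]
    for n,im,m in data:
        # pixel shift bias allowance handled by small search
        for phi in np.radians(np.arange(-60,91,2)):
            for s in (.125,.13,.135,.14):
                h=cuphull(im,G,yaw,phi,s); 
                for dx in(-1,0,1,2):
                  for dy in (-1,0,1,2):
                    k=np.zeros(m.shape,np.uint8); cv2.fillConvexPoly(k,cv2.convexHull((h+[dx,dy]).round().astype(np.int32)),1)
                    a=k.astype(bool); best.append(((a&m).sum()/(a|m).sum(),round(np.degrees(phi),1),s,dx,dy))
    best.sort(reverse=True); print(best[:5])
    for n,im,m in data:
        I=im['color'][:,:,::-1].copy()
        h=cuphull(im,G,yaw,np.radians(best[0][1]),best[0][2])+[best[0][3],best[0][4]]
        cv2.imwrite('pics/'+fn,I); 
        c=np.int32(h.mean(0)); x0=max(0,c[0]-80);y0=max(0,c[1]-60)
        J=cv2.resize(I[y0:y0+120,x0:x0+160],None,fx=5,fy=5,interpolation=cv2.INTER_CUBIC)
        cv2.polylines(J,[cv2.convexHull(((h-[x0,y0])*5).astype(np.int32))],True,(0,0,255),1)
        cv2.imwrite('pics/'+fn.replace('.png','c.png'),J)
E
python3 - <<'E'
from h import *
togo(.5129,.0307,.181,1.349); print(tl()); cupfit('s7.png')
E
```

```text
t 13.75 pos [0.5116 0.0309 0.2508] yaw 1.348 q [-0.04 -0.11  1.68 -0.    1.58  0.18] F [-0.4 -0.4 -3.1] open 0.0547
togo tool mm [ 0.1  1.7 69.8] turn -0.0009524360876471683 len 70.0
[ -1.33702308 -52.01886362 269.81102632]
scene 0.9 632
[(np.float64(0.7357392316647264), np.float64(54.0), 0.14, 2, 1), (np.float64(0.7337209302325581), np.float64(54.0), 0.14, 2, 0), (np.float64(0.7317073170731707), np.float64(54.0), 0.14, 2, 2), (np.float64(0.7303240740740741), np.float64(58.0), 0.135, 1, 1), (np.float64(0.7289504036908881), np.float64(54.0), 0.13, 1, 2)]
```

View pics/s7c.png

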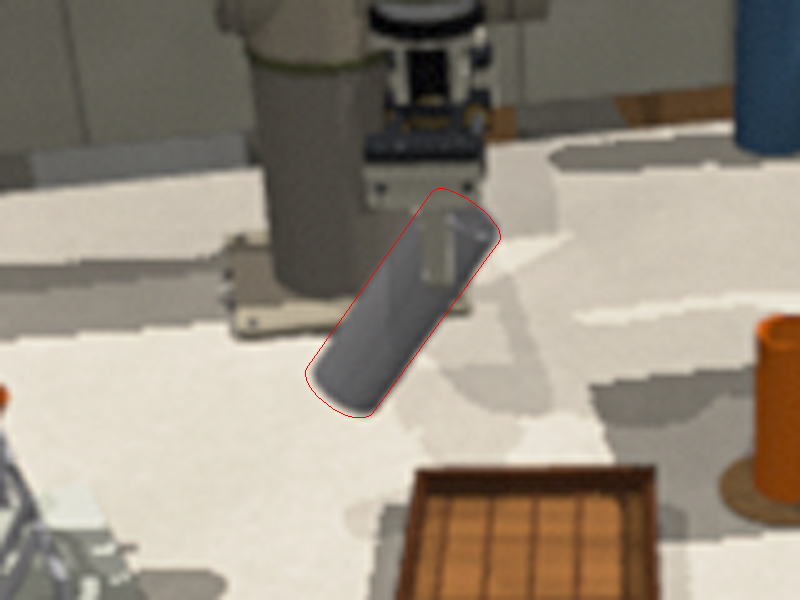

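Call:
send_rows(
  targets=[
    [-1, [0, 1, 20], 0],
    [-1, [0, 0, 35], 0],
    [-1, [0, 0, 35], 0],
    [-1, [0, 0, 20], 0],
    [-1, [0, 0, 6], 0],
    [-1, [0, 0, 0], 0],
    [-1, [0, 0, 0], 0],
  ],
)

```text
t: 14.55
tool_pos: [0.5148, 0.0306, 0.1389]
orientation: [2.453, 1.962, 0.002]
force: [0.6, -0.1, -2.7]
opening: 0.0546
```

Run:
```python
from h import *
togo(.5129,.0307,.125,1.349); print(tl()); cupfit('s8.png')
```

```text
t 14.55 pos [0.5148 0.0306 0.1389] yaw 1.3492 q [-0.04 -0.05  1.82  0.    1.37  0.18] F [ 0.6 -0.1 -2.7] open 0.0546
togo tool mm [-0.3 -1.9 13.9] turn 0.00020497167125199667 len 14.0
[  1.87192776 -51.69447373 157.9101508 ]
scene 0.71 572
[(np.float64(0.7239185750636132), np.float64(54.0), 0.14, 2, 1), (np.float64(0.7204030226700252), np.float64(56.0), 0.135, 1, 1), (np.float64(0.7191435768261965), np.float64(54.0), 0.135, 2, 1), (np.float64(0.7173366834170855), np.float64(56.0), 0.13, 1, 2), (np.float64(0.7167919799498746), np.float64(56.0), 0.14, 2, 0)]
```

View pics/s8c.png

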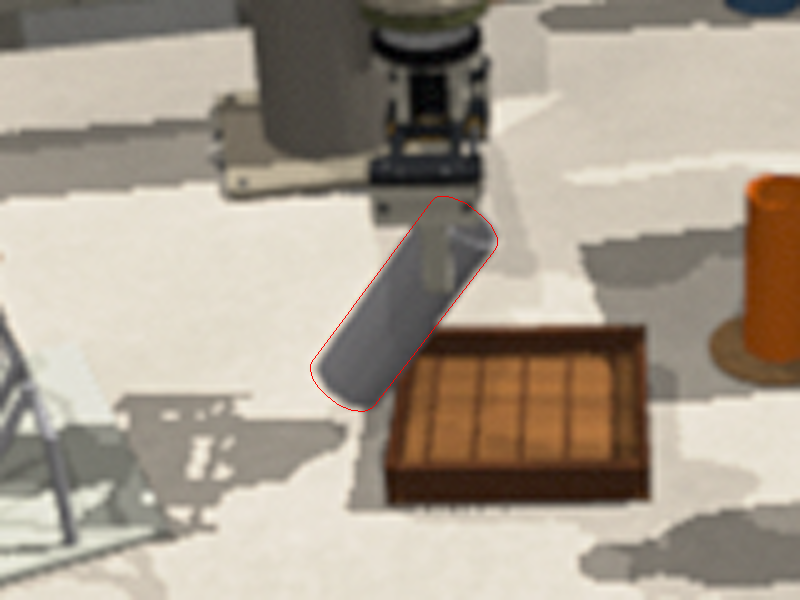

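Call:
send_rows(
  newtons=25,
  targets=[
    [-1, [0, -1, 9], 0],
    [-1, [0, 0, 5], 0],
    [-1, [9.5, 0, 4.2], 0],
    [-1, [9, 0, 5], 0],
    [-1, [8.6, 0, 5.7], 0],
    [-1, [8, 0, 6.5], 0],
    [-1, [0, 0, 0], 0],
  ],
)

```text
t: 15.35
tool_pos: [0.5203, 0.0666, 0.1011]
orientation: [-2.451, -1.962, 0.001]
force: [-0.5, 0.2, -0.8]
opening: 0.0545
```

Run:
```python
from h import *
togo(.5129,.0307,.125,1.349); print(tl()); cupfit('s9.png')
```

```text
t 15.35 pos [0.5203 0.0666 0.1011] yaw 1.3501 q [0.03 0.02 1.83 0.   1.3  0.25] F [-0.5  0.2 -0.8] open 0.0545
togo tool mm [-36.6   0.6 -23.9] turn 0.0011259113541033372 len 44.0
[ -0.65830178 -15.35011612 120.14882767]
scene 0.85 572
[(np.float64(0.7352185089974294), np.float64(34.0), 0.13, -1, 2), (np.float64(0.7311139564660691), np.float64(32.0), 0.135, 0, 2), (np.float64(0.7289002557544757), np.float64(32.0), 0.135, 1, 1), (np.float64(0.7289002557544757), np.float64(30.0), 0.135, 1, 2), (np.float64(0.7266922094508301), np.float64(32.0), 0.135, 0, 1)]
```

View pics/s9c.png

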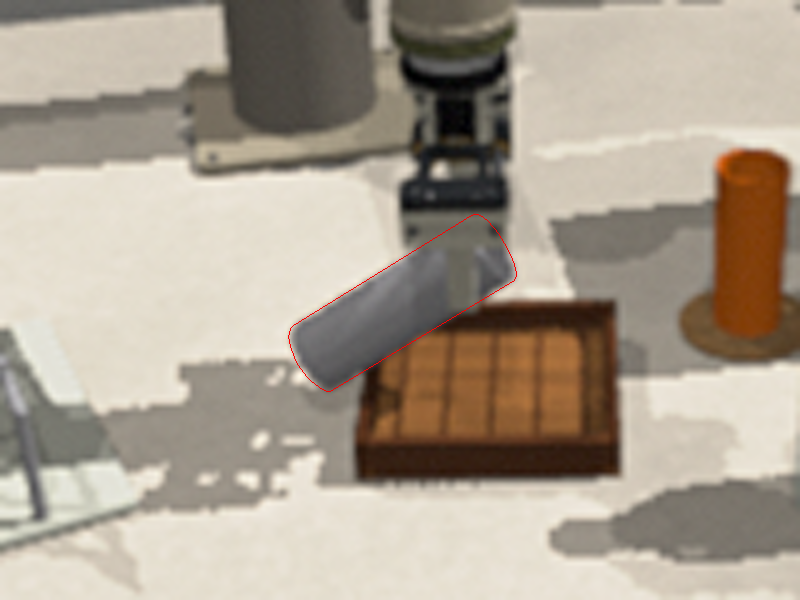

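Call:
send_rows(
  targets=[
    [-1, [7, 0, 6.5], 0],
    [-1, [6.8, 0, 7.7], 0],
    [-1, [6.1, 0, 8.4], 0],
    [-1, [5.4, 0, 8.8], 0],
    [-1, [4.5, 0, 9.2], 0],
    [-1, [3.8, 0, 9.7], 0],
    [-1, [2.8, 0, 9.9], 0],
    [-1, [1.7, 0, 7.4], 0],
    [-1, [1, 0, 4], 0],
    [-1, [0, 0, 0], 0],
  ],
)

```text
t: 16.45
tool_pos: [0.5287, 0.1031, 0.0298]
orientation: [-2.453, -1.961, 0.002]
force: [0.1, 2.2, 0.5]
opening: 0.0546
```

Run:
```python
from h import *
togo(.5129,.0307,.125,1.349); print(tl()); cupfit('s10.png')
```

```text
t 16.45 pos [0.5287 0.1031 0.0298] yaw 1.3488 q [ 0.1   0.14  1.83 -0.    1.16  0.32] F [0.1 2.2 0.5] open 0.0546
togo tool mm [-74.2   0.4 -95.2] turn -0.00019315064915570446 len 121.0
[-0.45139725 22.18831622 48.75786342]
scene 0.68 520
[(np.float64(0.697986577181208), np.float64(-6.0), 0.135, -1, 0), (np.float64(0.6954177897574124), np.float64(-4.0), 0.135, -1, -1), (np.float64(0.6911764705882353), np.float64(-6.0), 0.135, 0, 0), (np.float64(0.6910569105691057), np.float64(-10.0), 0.13, -1, 1), (np.float64(0.6901595744680851), np.float64(-8.0), 0.14, 0, 1)]
```

View pics/s10c.png

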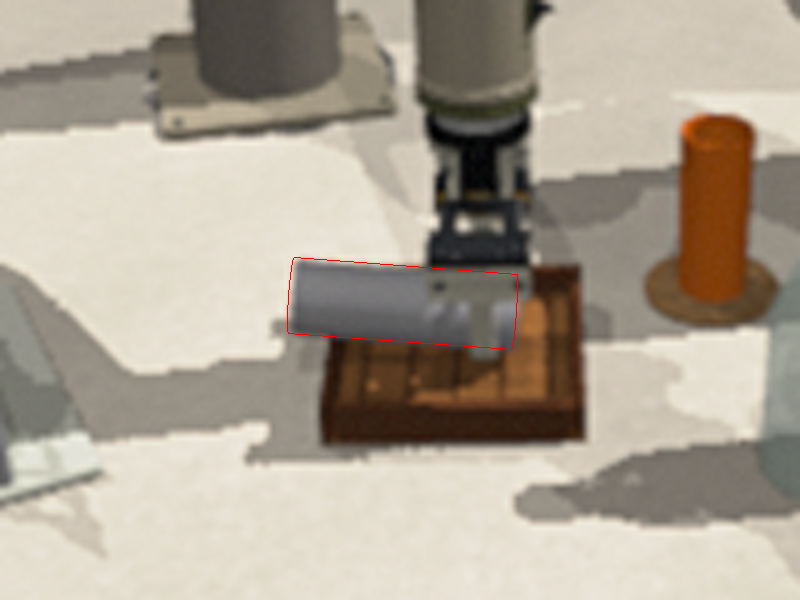

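Call:
send_rows(
  newtons=35,
  targets=[
    [-1, [0, 0, -6], 0],
    [-1, [0, 0, -11], 0],
    [-1, [-4, 0, -2], 0],
    [-1, [-8, 0, 0], 0],
    [-1, [-12, 0, 0], 0],
    [-1, [-14, 0, 0], 0],
    [-1, [-14, 0, 0], 0],
    [-1, [-12, 0, 0], 0],
    [-1, [-9, 0, 0], 0],
    [-1, [-6, 0, 0], 0],
    [-1, [-3, 0, 0], 0],
    [-1, [0, 0, 0], 0],
  ],
)

```text
t: 17.75
tool_pos: [0.5112, 0.023, 0.0496]
orientation: [-2.454, -1.961, -0.0]
force: [0.2, 0.8, -2.7]
opening: 0.0541
```

Run:
```python
from h import *
togo(.5129,.0307,.125,1.349); print(tl()); cupfit('s11.png'); snap('wrist','w11.png')
```

```text
t 17.75 pos [0.5112 0.023  0.0496] yaw 1.3484 q [-0.06  0.05  1.9   0.    1.2   0.17] F [ 0.2  0.8 -2.7] open 0.0541
togo tool mm [  7.9  -0.1 -75.4] turn -0.0006450369306456594 len 76.0
[  0.10390751 -59.82815485  68.64327387]
scene 0.57 435
[(np.float64(0.569371727748691), np.float64(0.0), 0.14, 1, -1), (np.float64(0.569371727748691), np.float64(0.0), 0.14, 0, -1), (np.float64(0.569371727748691), np.float64(0.0), 0.14, -1, -1), (np.float64(0.569371727748691), np.float64(-2.0), 0.135, 0, 0), (np.float64(0.569371727748691), np.float64(-2.0), 0.135, 0, -1)]
```

View pics/s11c.png

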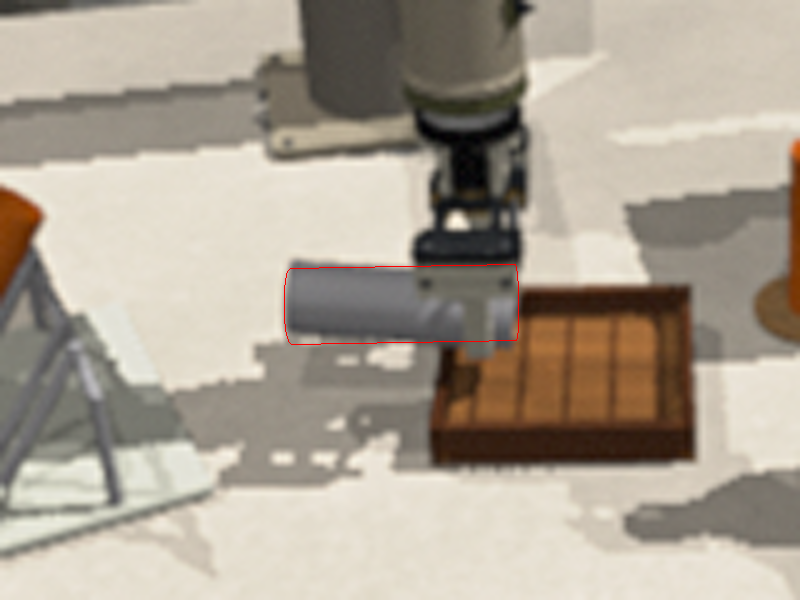

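View pics/w11.png

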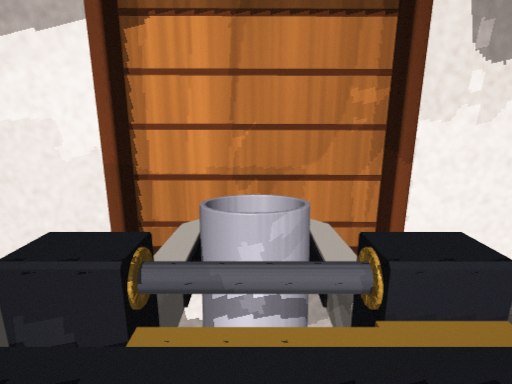

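Call:
send_rows(
  targets=[
    [-1, [0, 0, 5], 0],
    [-1, [0, 0, 4], 0],
    [-1, [1.6, 0, 2], 0],
    [-1, [1.6, 0, 2], 0],
    [-1, [0, 0, 0], 0],
  ],
)

```text
t: 18.4
tool_pos: [0.5126, 0.026, 0.0375]
orientation: [2.452, 1.961, -0.0]
force: [-3.7, -2.5, 6.8]
opening: 0.0544
```

Run:
```python
from h import *
togo(.5129,.0307,.125,1.349); print(tl()); cupfit('s12.png'); snap('wrist','w12.png')
```

```text
t 18.4 pos [0.5126 0.026  0.0375] yaw 1.3491 q [-0.05  0.07  1.9  -0.    1.17  0.17] F [-3.7 -2.5  6.8] open 0.0544
togo tool mm [  4.6  -0.6 -87.5] turn 9.671857248116922e-05 len 88.0
[  0.76433266 -56.63938349  56.546692  ]
scene 0.71 450
[(np.float64(0.5992010652463382), np.float64(-6.0), 0.135, -1, 0), (np.float64(0.5936675461741425), np.float64(-4.0), 0.135, 0, 0), (np.float64(0.5928381962864722), np.float64(-6.0), 0.135, 0, 0), (np.float64(0.5915678524374176), np.float64(-4.0), 0.135, -1, 0), (np.float64(0.5913272010512484), np.float64(-8.0), 0.135, 0, 1)]
```

View pics/s12c.png

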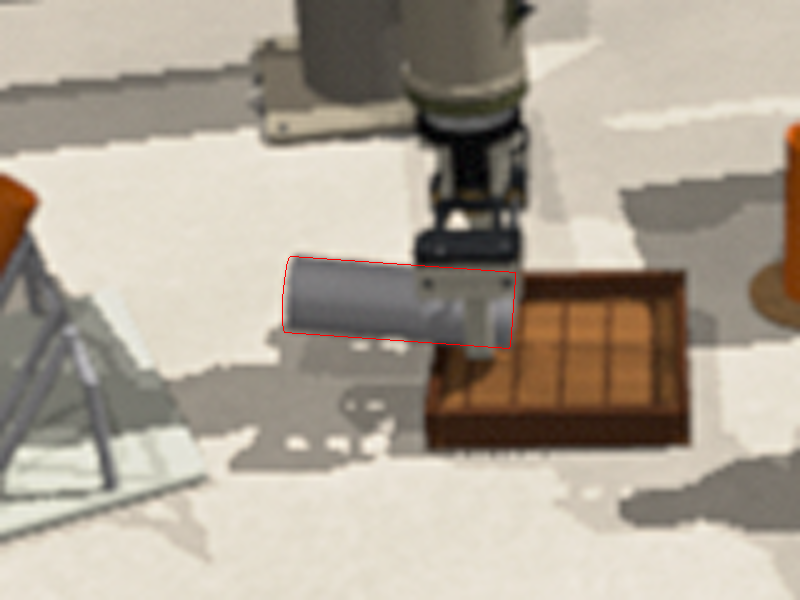

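Call:
send_rows(
  targets=[
    [-1, [1.2, 0, 2], 0],
    [-1, [1.2, 0, 2], 0],
    [-1, [0, 0, 0], 0],
  ],
)

```text
t: 18.85
tool_pos: [0.5137, 0.0286, 0.0342]
orientation: [2.452, 1.961, 0.002]
force: [-3.7, -0.6, 10.7]
opening: 0.0543
```

Run:
```python
from h import *
togo(.5129,.0307,.125,1.349); print(tl()); cupfit('s13.png'); snap('wrist','w13.png')
```

```text
t 18.85 pos [0.5137 0.0286 0.0342] yaw 1.349 q [-0.04  0.07  1.9  -0.    1.16  0.18] F [-3.7 -0.6 10.7] open 0.0543
togo tool mm [  1.9  -1.  -90.8] turn -1.2021440032761177e-05 len 91.0
[  1.27563475 -53.8818608   53.18550133]
scene 0.98 533
[(np.float64(0.69140625), np.float64(-12.0), 0.135, -1, 0), (np.float64(0.6896103896103896), np.float64(-12.0), 0.14, 0, 0), (np.float64(0.6878238341968912), np.float64(-14.0), 0.14, 1, 1), (np.float64(0.6878238341968912), np.float64(-14.0), 0.14, 0, 1), (np.float64(0.6855670103092784), np.float64(-14.0), 0.135, -1, 1)]
```

View pics/s13c.png

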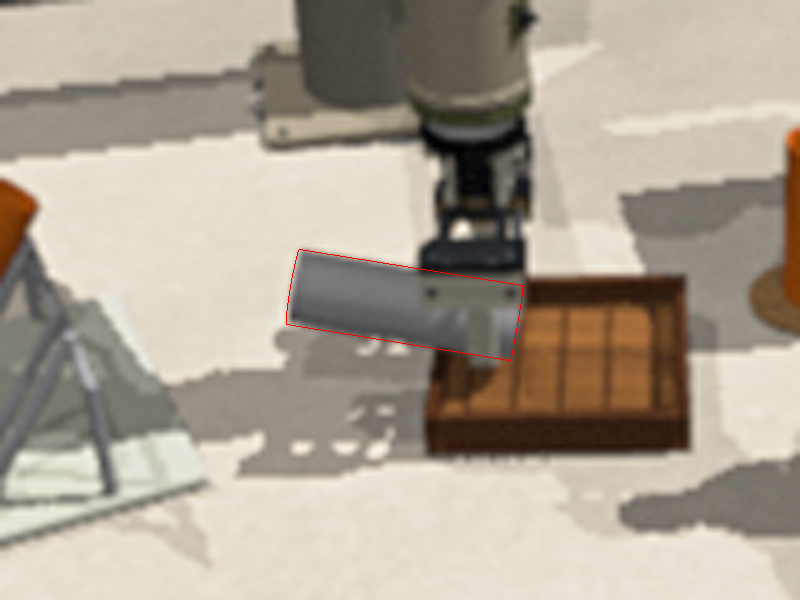

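Call:
send_rows(
  targets=[
    [-1, [0.6, 0, 2], 0],
    [-1, [0.6, 0, 2], 0],
    [-1, [0, 0, 0], 0],
    [-1, [0, 0, 0], 0],
    [-1, [0, 0, 0], 0],
  ],
)

```text
t: 19.5
tool_pos: [0.5142, 0.0304, 0.0305]
orientation: [2.452, 1.961, 0.004]
force: [-3.4, 2.1, 12.2]
opening: 0.0544
```

Run:
```python
from h import *
togo(.5129,.0307,.125,1.349); print(tl()); cupfit('s14.png'); snap('wrist','w14.png')
```

```text
t 19.5 pos [0.5142 0.0304 0.0305] yaw 1.3491 q [-0.04  0.08  1.9   0.    1.16  0.18] F [-3.4  2.1 12.2] open 0.0544
togo tool mm [  0.1  -1.1 -94.5] turn 0.00010812337421306495 len 94.0
[  1.40348355 -51.96592895  49.51421612]
scene 0.87 481
[(np.float64(0.6412315930388219), np.float64(-16.0), 0.135, 0, -1), (np.float64(0.6412315930388219), np.float64(-16.0), 0.135, -1, -1), (np.float64(0.6387782204515272), np.float64(-18.0), 0.14, 1, 0), (np.float64(0.6387782204515272), np.float64(-18.0), 0.14, 0, 0), (np.float64(0.6322751322751323), np.float64(-18.0), 0.14, 2, 0)]
```

View pics/s14c.png

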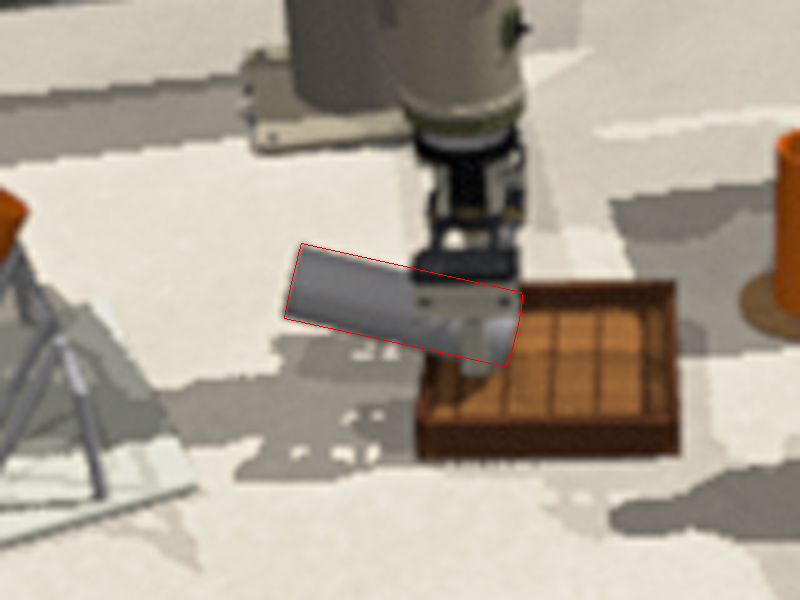

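View pics/w14.png

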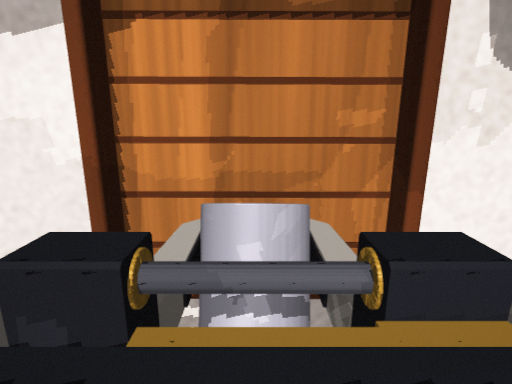

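Call:
send_rows(
  targets=[
    [-1, [0.6, 0, 2], 0],
    [-1, [0.6, 0, 1.5], 0],
    [-1, [0, 0, 0], 0],
    [-1, [0, 0, 0], 0],
    [-1, [0, 0, 0], 0],
  ],
)

```text
t: 20.15
tool_pos: [0.5146, 0.0318, 0.0271]
orientation: [2.453, 1.961, 0.004]
force: [-3.2, 3.6, 12.3]
opening: 0.0539
```

Run:
```python
from h import *
togo(.5129,.0307,.125,1.349); print(tl()); cupfit('s15.png'); snap('wrist','w15.png')
```

```text
t 20.15 pos [0.5146 0.0318 0.0271] yaw 1.3491 q [-0.04  0.09  1.9   0.    1.15  0.18] F [-3.2  3.6 12.3] open 0.0539
togo tool mm [ -1.3  -1.2 -98. ] turn 6.51073373725275e-05 len 98.0
[  1.43705476 -50.55003357  46.0517965 ]
scene 0.59 568
[(np.float64(0.7172236503856041), np.float64(-20.0), 0.14, 1, -1), (np.float64(0.7164750957854407), np.float64(-22.0), 0.14, 1, 0), (np.float64(0.7131979695431472), np.float64(-26.0), 0.14, 0, 1), (np.float64(0.7117572692793932), np.float64(-24.0), 0.14, 0, 0), (np.float64(0.7110266159695817), np.float64(-26.0), 0.14, -1, 1)]
```

View pics/s15c.png

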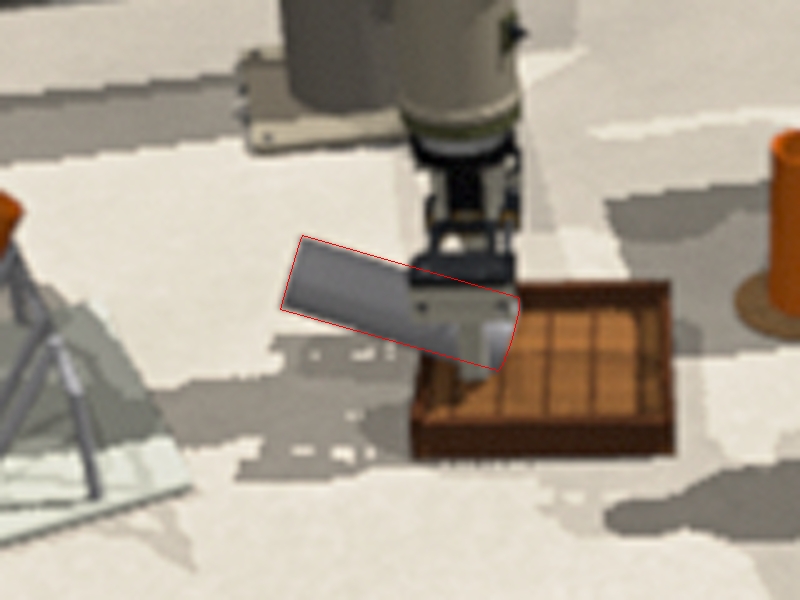

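View pics/w15.png

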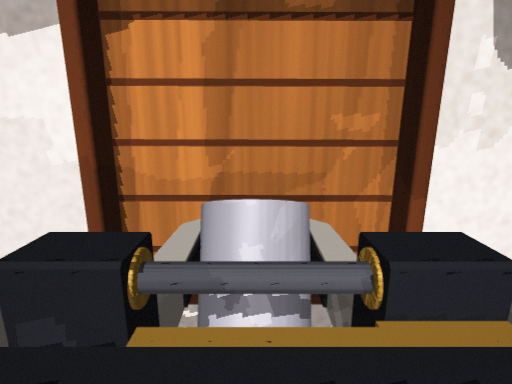

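Call:
send_rows(
  targets=[
    [-1, [0, 0, 0], 0],
    [-1, [0, 0, 0], 0],
    [-1, [0, 0, 0], 0],
    [-1, [0, 0, 0], 0],
  ],
)

```text
t: 20.7
tool_pos: [0.5146, 0.0318, 0.027]
orientation: [2.453, 1.961, 0.004]
force: [-3.2, 2.8, 12.2]
opening: 0.0544
```

Run:
```python
from h import *
togo(.5129,.0307,.125,1.349); w=snap('wrist','w16.png'); s=snap('scene','s16.png')
cv2.imwrite('pics/c16.png',np.hstack([cv2.resize(w['color'][:,:,::-1],(450,338)),cv2.resize(s['color'][150:270,150:310,::-1],(350,338))]))
```

```text
t 20.7 pos [0.5146 0.0318 0.027 ] yaw 1.3491 q [-0.04  0.09  1.9   0.    1.15  0.18] F [-3.2  2.8 12.2] open 0.0544
togo tool mm [ -1.3  -1.2 -98. ] turn 0.00011650209825742053 len 98.0
```

View pics/c16.png

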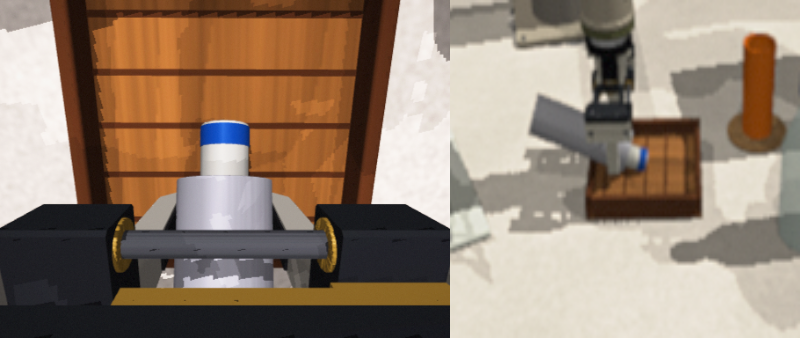

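Call:
send_rows(
  targets=[
    [-1, [0, 0, 0], 0],
    [-1, [0, 0, 0], 0],
    [-1, [0, 0, 0], 0],
    [-1, [0, 0, 0], 0],
  ],
)

```text
t: 21.2
tool_pos: [0.5146, 0.0318, 0.0271]
orientation: [2.453, 1.961, 0.004]
force: [-2.4, 3.2, 12.0]
opening: 0.0539
```

Run:
```python
from h import *
togo(.5129,.0307,.125,1.349); w=snap('wrist','w17.png'); s=snap('scene','s17.png')
cv2.imwrite('pics/c17.png',np.hstack([cv2.resize(w['color'][:,:,::-1],(450,338)),cv2.resize(s['color'][150:270,150:310,::-1],(350,338))]))
```

```text
t 21.2 pos [0.5146 0.0318 0.0271] yaw 1.3491 q [-0.04  0.09  1.9   0.    1.15  0.18] F [-2.4  3.2 12. ] open 0.0539
togo tool mm [ -1.3  -1.1 -98. ] turn 7.610484534747997e-05 len 98.0
```

View pics/c17.png

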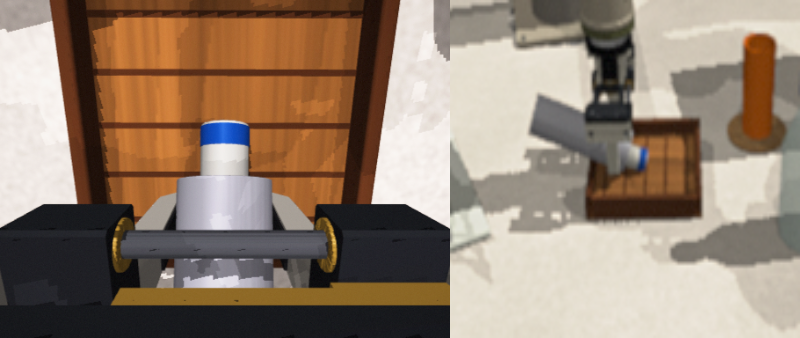

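Call:
send_rows(
  targets=[
    [-1, [2, 0, -4], 0],
    [-1, [4, 0, -6], 0],
    [-1, [4, 0, -6], 0],
    [-1, [0, 0, 0], 0],
    [-1, [0, 0, 0], 0],
    [-1, [0, 0, 0], 0],
  ],
)

```text
t: 21.9
tool_pos: [0.5149, 0.0408, 0.0408]
orientation: [-2.453, -1.962, 0.001]
force: [0.1, -0.2, -2.6]
opening: 0.0545
```

Run:
```python
from h import *
togo(.5129,.0307,.125,1.349); w=snap('wrist','w18.png'); s=snap('scene','s18.png')
cv2.imwrite('pics/c18.png',np.hstack([cv2.resize(w['color'][:,:,::-1],(450,338)),cv2.resize(s['color'][150:270,150:310,::-1],(350,338))]))
```

```text
t 21.9 pos [0.5149 0.0408 0.0408] yaw 1.349 q [-0.02  0.07  1.89 -0.    1.18  0.2 ] F [ 0.1 -0.2 -2.6] open 0.0545
togo tool mm [-10.3   0.2 -84.2] turn -3.4600355971470265e-05 len 85.0
```

View pics/c18.png

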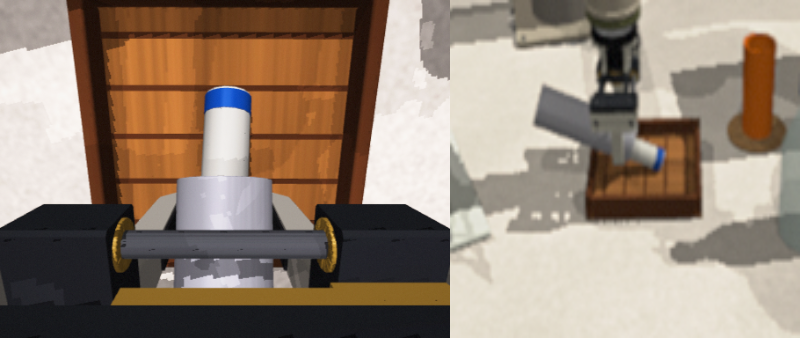

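Call:
send_rows(
  targets=[
    [-1, [-8, 0, 0], 0],
    [-1, [-13, 0, -1], 0],
    [-1, [-13, 0, -2], 0],
    [-1, [-6, 0, -2], 0],
    [-1, [0, 0, 0], 0],
    [-1, [0, 0, 0], 0],
  ],
)

```text
t: 22.6
tool_pos: [0.5066, 0.0015, 0.0464]
orientation: [2.455, 1.96, 0.001]
force: [0.3, -0.7, -1.5]
opening: 0.0544
```

Run:
```python
from h import *
togo(.5129,.0307,.125,1.349); w=snap('wrist','w19.png'); s=snap('scene','s19.png')
cv2.imwrite('pics/c19.png',np.hstack([cv2.resize(w['color'][:,:,::-1],(450,338)),cv2.resize(s['color'][150:270,150:310,::-1],(350,338))]))
```

```text
t 22.6 pos [0.5066 0.0015 0.0464] yaw 1.3477 q [-0.1   0.04  1.92  0.    1.19  0.12] F [ 0.3 -0.7 -1.5] open 0.0544
togo tool mm [ 29.9  -0.3 -78.6] turn -0.0012630188425388766 len 84.0
```

View pics/c19.png

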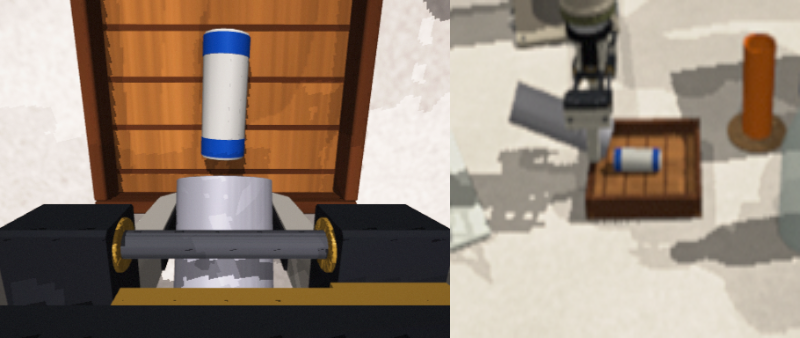

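Call:
send_rows(
  targets=[
    [-1, [-10, 0, -15], 0],
    [-1, [-20, 0, -30], 0],
    [-1, [-25, 0, -30], 0],
    [-1, [-14, 0, -14], 0],
    [-1, [0, 0, 0], 0],
  ],
)

```text
t: 23.2
tool_pos: [0.4929, -0.0676, 0.1385]
orientation: [2.452, 1.956, 0.005]
force: [1.7, 0.8, -0.9]
opening: 0.0541
```

Call:
send_rows(
  newtons=10,
  targets=[
    [-1, [0, 0, 0], 0],
    [-1, [0, 0, 0], 0],
  ],
)

```text
t: 23.4
tool_pos: [0.4903, -0.0647, 0.1336]
orientation: [-2.452, -1.961, 0.002]
force: [-0.0, 0.1, -1.0]
opening: 0.0544
```

Run:
```python
from h import *
togo(.5129,.0307,.125,1.349); print(tl());cupfit('s20.png')
```

```text
t 23.4 pos [ 0.4903 -0.0647  0.1336] yaw 1.3491 q [-0.24 -0.1   1.88  0.    1.37 -0.01] F [-0.   0.1 -1. ] open 0.0544
togo tool mm [98.   1.1  8.7] turn 0.0001267582002442147 len 98.0
[  -1.00503832 -150.01105161  152.62885399]
scene 0.83 552
[(np.float64(0.6723507917174177), np.float64(0.0), 0.135, -1, 0), (np.float64(0.6723507917174177), np.float64(-2.0), 0.135, -1, 1), (np.float64(0.6715328467153284), np.float64(-4.0), 0.135, -1, 2), (np.float64(0.6674907292954264), np.float64(-4.0), 0.13, -1, 2), (np.float64(0.6658624849215923), np.float64(-2.0), 0.14, 1, 1)]
```

View pics/s20c.png

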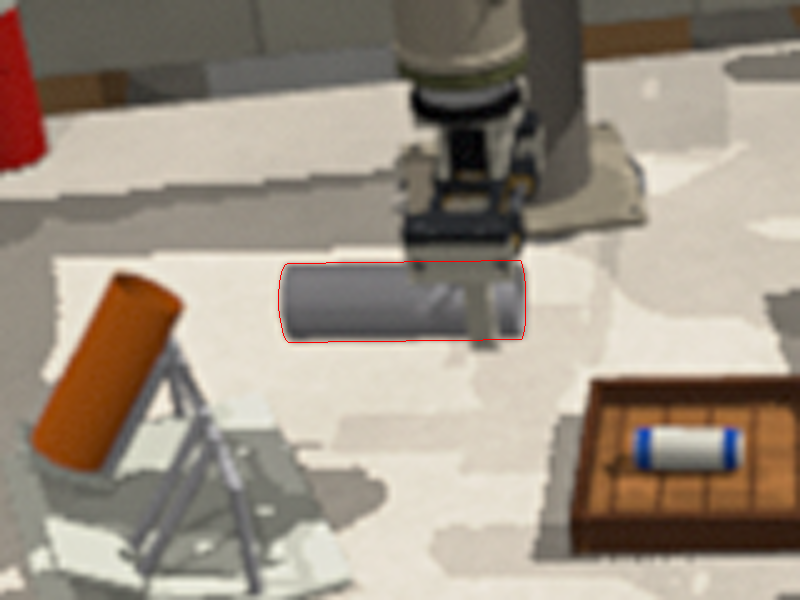

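Call:
send_rows(
  targets=[
    [-1, [0, 0, 0], 0],
  ],
)

```text
t: 23.6
tool_pos: [0.4906, -0.0648, 0.1339]
orientation: [-2.452, -1.962, 0.002]
force: [1.0, 1.1, -1.9]
opening: 0.0543
```

Run:
```python
from h import *
print(tl());cupfit('s21.png')
```

```text
[  -0.75193135 -150.01608612  152.93165514]
scene 0.98 593
[(np.float64(0.7421383647798742), np.float64(44.0), 0.14, 1, 1), (np.float64(0.7418136020151134), np.float64(44.0), 0.13, -1, 2), (np.float64(0.7396226415094339), np.float64(44.0), 0.13, 0, 2), (np.float64(0.7386934673366834), np.float64(42.0), 0.14, 2, 1), (np.float64(0.7382465057179162), np.float64(42.0), 0.135, 0, 2)]
```

Call:
send_rows(
  newtons=35,
  targets=[
    [-1, [0, 0, 0], 0],
    [-1, [0, 0, 0], 0],
    [-1, [0, 0, 0], 0],
  ],
)

```text
t: 24.0
tool_pos: [0.4913, -0.0655, 0.1352]
orientation: [2.454, 1.962, 0.0]
force: [0.6, -0.2, -1.5]
opening: 0.0542
```

Run:
```python
from h import *
print(tl());cupfit('s22.png')
EOF=0
```

```text
[ 9.02025172e-02 -1.50583882e+02  1.54168351e+02]
scene 0.55 581
[(np.float64(0.7410714285714286), np.float64(50.0), 0.14, 1, 1), (np.float64(0.7373096446700508), np.float64(50.0), 0.135, 0, 2), (np.float64(0.7332490518331226), np.float64(48.0), 0.14, 2, 1), (np.float64(0.7332490518331226), np.float64(48.0), 0.14, 1, 2), (np.float64(0.7307206068268015), np.float64(50.0), 0.135, 1, 1)]
```

View pics/s22c.png

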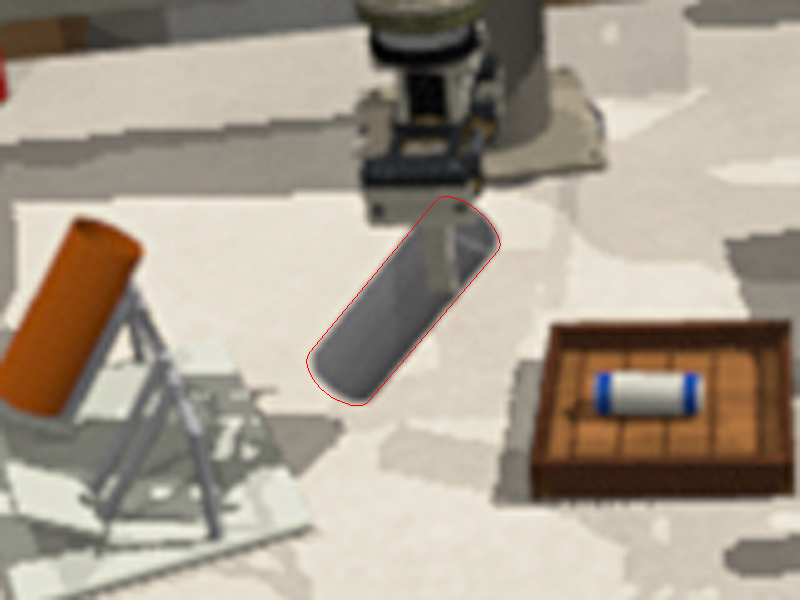

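Call:
send_rows(
  targets=[
    [-1, [0, 0, -20], 0],
    [-1, [0, 0, -40], 0],
    [-1, [-10, 5, -40], 0],
    [-1, [-30, 16, -20], 0],
    [-1, [-40, 21, 0], 0],
    [-1, [-40, 21, 0], 0],
    [-1, [-37, 20, 0], 0],
    [-1, [-25, 13, 0], 0],
    [-1, [-9, 5, 0], -0.08],
    [-1, [0, 0, 0], -0.13],
    [-1, [0, 0, 0], -0.13],
    [-1, [0, 0, 0], -0.11],
  ],
)

```text
t: 25.3
tool_pos: [0.5476, -0.2743, 0.2548]
orientation: [-1.948, -2.464, 0.0]
force: [-0.1, 0.0, -1.7]
opening: 0.0546
```

Call:
send_rows(
  targets=[
    [-1, [0, 0, 0], 0],
    [-1, [0, 0, 0], 0],
  ],
)

```text
t: 25.5
tool_pos: [0.5476, -0.2741, 0.2551]
orientation: [-1.958, -2.456, 0.0]
force: [-0.2, -0.5, -1.2]
opening: 0.0548
```

Run:
```python
from h import *
togo(.5477,-.2743,.135,1.799);cupfit('s23.png')
```

```text
t 25.5 pos [ 0.5476 -0.2741  0.2551] yaw 1.7954 q [-0.55  0.15  1.4   0.    1.59 -0.77] F [-0.2 -0.5 -1.2] open 0.0548
togo tool mm [ -0.3   0.  120.1] turn -0.0036055983633973554 len 120.0
scene 0.62 855
[(np.float64(0.7932960893854749), np.float64(50.0), 0.13, 0, 2), (np.float64(0.7898148148148149), np.float64(52.0), 0.13, 0, 2), (np.float64(0.7876269621421976), np.float64(52.0), 0.14, 1, 0), (np.float64(0.7872340425531915), np.float64(50.0), 0.14, 2, 0), (np.float64(0.7869003690036901), np.float64(50.0), 0.135, 1, 1)]
```

View pics/s23c.png

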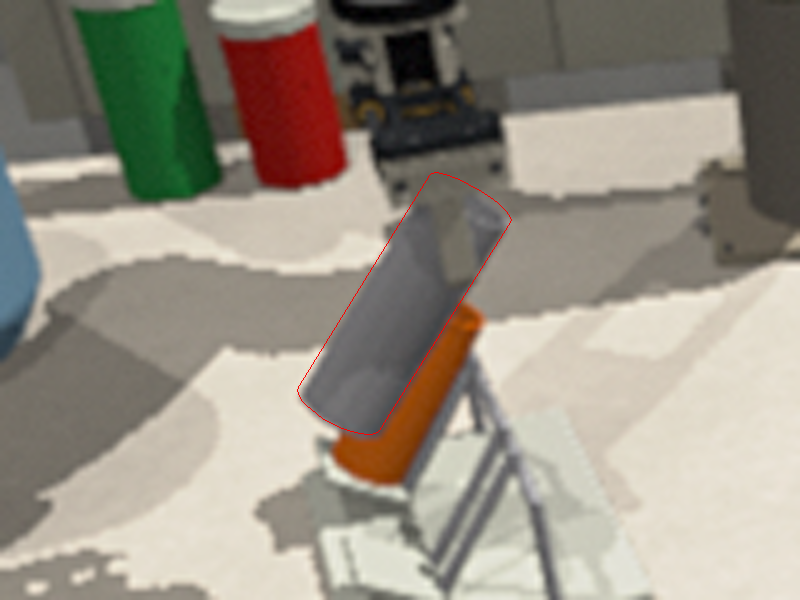

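Call:
send_rows(
  targets=[
    [-1, [0, 0, 25], -0.004],
    [-1, [0, 0, 40], 0],
    [-1, [0, 0, 30], 0],
    [-1, [0, 0, 14], 0],
    [-1, [0, 0, 7], 0],
    [-1, [0, 0, 0], 0],
  ],
)

```text
t: 26.2
tool_pos: [0.548, -0.274, 0.1398]
orientation: [1.95, 2.463, 0.0]
force: [0.6, -0.9, -1.2]
opening: 0.0544
```

Call:
send_rows(
  newtons=8,
  targets=[
    [-1, [0, 0, 0], 0],
    [-1, [0, 0, 0], 0],
    [-1, [0, 0, 0], 0],
    [-1, [0, 0, 2], 0],
    [-1, [0, 0, 1], 0],
    [-1, [0, 0, 0], 0],
  ],
)

```text
t: 26.8
tool_pos: [0.5484, -0.2739, 0.1378]
orientation: [1.948, 2.463, 0.001]
force: [-2.2, 3.7, 7.4]
opening: 0.0546
```

Run:
```python
from h import *
togo(.5477,-.2743,.135,1.799);cupfit('s24.png')
```

```text
t 26.8 pos [ 0.5484 -0.2739  0.1378] yaw 1.803 q [-0.55  0.21  1.55  0.    1.38 -0.78] F [-2.2  3.7  7.4] open 0.0546
togo tool mm [-0.3 -0.8  2.8] turn 0.004019273799543477 len 3.0
scene 0.57 645
[(np.float64(0.6711758584807492), np.float64(52.0), 0.135, 1, 1), (np.float64(0.6711758584807492), np.float64(52.0), 0.135, 0, 2), (np.float64(0.6711758584807492), np.float64(52.0), 0.135, 0, 1), (np.float64(0.667705088265836), np.float64(52.0), 0.135, 1, 0), (np.float64(0.6677018633540373), np.float64(52.0), 0.13, 0, 2)]
```

View pics/s24c.png

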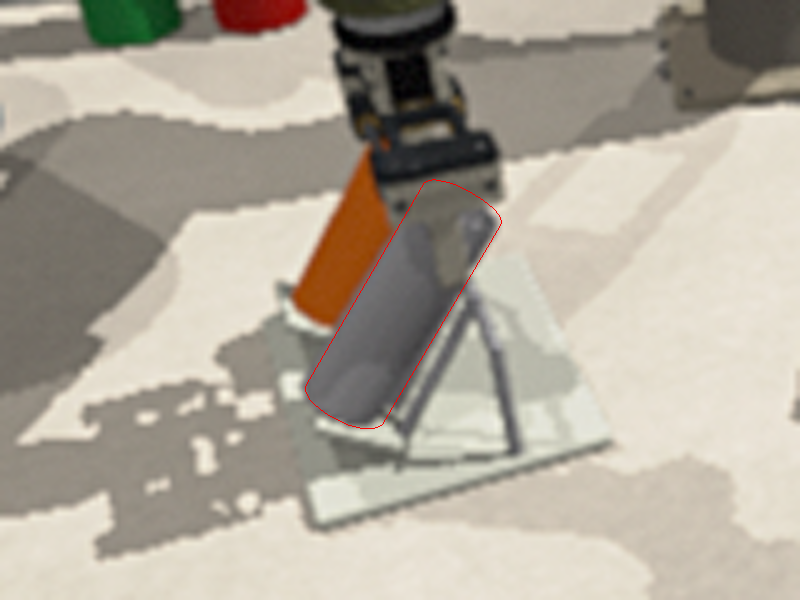

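Call:
send_rows(
  newtons=7,
  targets=[
    [-1, [0, 0, -3], 0],
    [-1, [0, 0, -3], 0],
    [-1, [0, 0, 0], 0],
    [-1, [0, 0, 0], 0],
    [-1, [0, 0, 2], 0],
    [-1, [0, 0, 2], 0],
    [-1, [0, 0, 1], 0],
  ],
)

```text
t: 27.6
tool_pos: [0.5477, -0.2738, 0.1374]
orientation: [-1.949, -2.463, -0.0]
force: [-2.1, 4.5, 7.1]
opening: 0.0548
```

Run:
```python
from h import *
togo(.5477,-.2743,.135,1.799);cupfit('s25.png')
```

```text
t 27.6 pos [ 0.5477 -0.2738  0.1374] yaw 1.8028 q [-0.55  0.21  1.55  0.    1.38 -0.78] F [-2.1  4.5  7.1] open 0.0548
togo tool mm [-0.5 -0.1  2.4] turn 0.003806866704222145 len 2.0
scene 0.64 689
[(np.float64(0.7169614984391259), np.float64(52.0), 0.135, 0, 2), (np.float64(0.7116182572614108), np.float64(52.0), 0.135, 0, 1), (np.float64(0.7110423116615067), np.float64(50.0), 0.13, 0, 2), (np.float64(0.7101449275362319), np.float64(52.0), 0.13, 0, 2), (np.float64(0.7101449275362319), np.float64(52.0), 0.13, -1, 2)]
```

View pics/s25c.png

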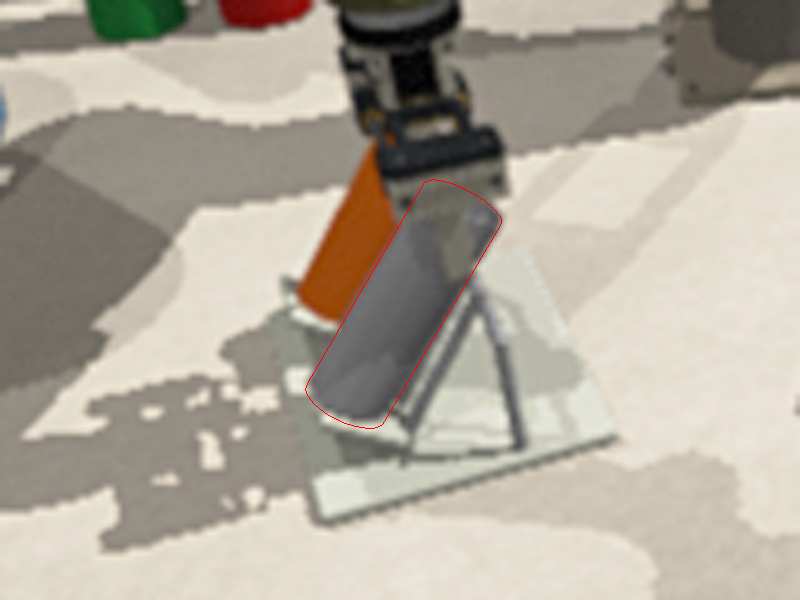

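Call:
send_rows(
  newtons=4,
  targets=[
    [-1, [0, 0, -3], 0],
    [-1, [0, 0, -3], 0],
    [-1, [0, 0, 0], 0],
    [-1, [0, 0, 0], 0],
    [-1, [0, 0, 0], 0],
  ],
)

```text
t: 28.2
tool_pos: [0.5476, -0.274, 0.1429]
orientation: [-1.949, -2.463, 0.0]
force: [-0.1, -0.4, -2.1]
opening: 0.0545
```

Run:
```python
from h import *
togo(.5477,-.2743,.135,1.799);cupfit('s26.png')
```

```text
t 28.2 pos [ 0.5476 -0.274   0.1429] yaw 1.8028 q [-0.55  0.21  1.54 -0.    1.39 -0.78] F [-0.1 -0.4 -2.1] open 0.0545
togo tool mm [-0.3  0.   7.9] turn 0.003801525640242165 len 8.0
scene 0.84 735
[(np.float64(0.764033264033264), np.float64(58.0), 0.14, 1, 0), (np.float64(0.7603734439834025), np.float64(58.0), 0.14, 0, 2), (np.float64(0.7546391752577319), np.float64(58.0), 0.13, 0, 2), (np.float64(0.7517948717948718), np.float64(56.0), 0.14, 1, 1), (np.float64(0.7515337423312883), np.float64(58.0), 0.135, 0, 2)]
```

View pics/s26c.png

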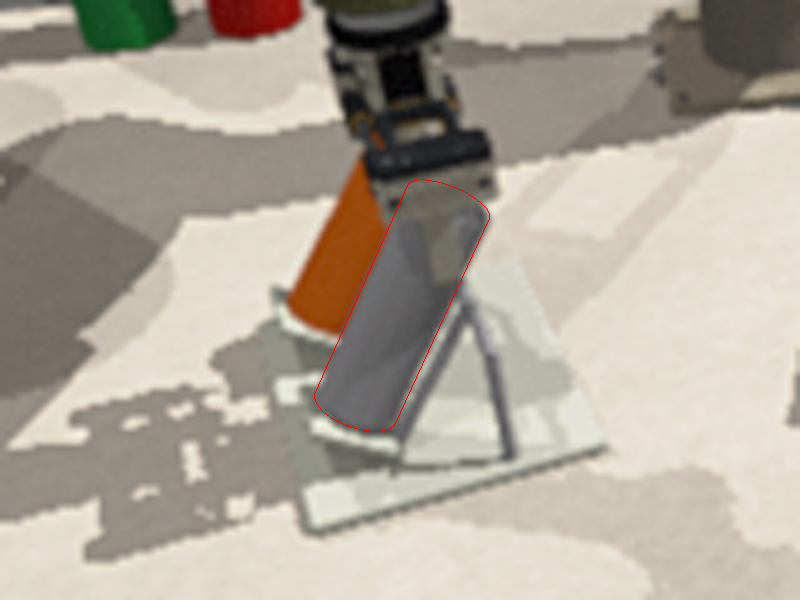

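Call:
send_rows(
  targets=[
    [-1, [0, 0, 3], 0],
    [-1, [0, 0, 3], 0],
    [-1, [0, 0, 2], 0],
    [-1, [0, 0, 0], 0],
  ],
)

```text
t: 28.7
tool_pos: [0.5478, -0.2735, 0.135]
orientation: [-1.949, -2.464, -0.001]
force: [0.2, 2.1, 0.7]
opening: 0.0544
```

Run:
```python
from h import *
togo(.5477,-.2743,.135,1.799);cupfit('s27.png')
```

```text
t 28.7 pos [ 0.5478 -0.2735  0.135 ] yaw 1.8032 q [-0.55  0.22  1.55  0.    1.38 -0.78] F [0.2 2.1 0.7] open 0.0544
togo tool mm [-0.7 -0.2 -0. ] turn 0.004151389106786141 len 1.0
scene 0.59 654
[(np.float64(0.689873417721519), np.float64(58.0), 0.14, 1, 0), (np.float64(0.6863157894736842), np.float64(58.0), 0.14, 1, -1), (np.float64(0.6845425867507886), np.float64(58.0), 0.14, 0, 1), (np.float64(0.6827731092436975), np.float64(58.0), 0.14, 1, 1), (np.float64(0.6827731092436975), np.float64(58.0), 0.14, 0, 0)]
```

View pics/s27c.png

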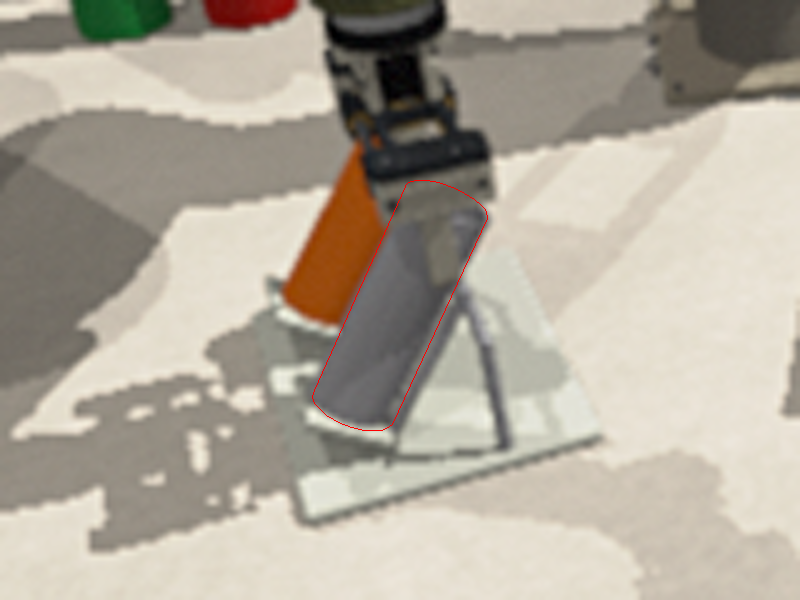

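Call:
send_rows(
  targets=[
    [0.3, [0, 0, 0], 0],
    [0.3, [0, 0, 0], 0],
    [0.5, [0, 0, 0], 0],
    [1, [0, 0, 0], 0],
    [1, [0, 0, 0], 0],
    [1, [0, 0, 0], 0],
    [1, [0, 0, 0], 0],
    [1, [0, 0, 0], 0],
  ],
)

```text
t: 29.6
tool_pos: [0.5477, -0.2741, 0.1352]
orientation: [1.949, 2.464, -0.0]
force: [0.4, 0.4, 0.3]
opening: 0.0934
```

Run:
```python
from h import *
togo(.5477,-.2743,.135,1.799)
s=snap('scene','s28.png'); cv2.imwrite('pics/s28c.png',cv2.resize(s['color'][140:260,60:220,::-1],(800,600)))
```

```text
t 29.6 pos [ 0.5477 -0.2741  0.1352] yaw 1.8028 q [-0.55  0.22  1.55 -0.    1.38 -0.78] F [0.4 0.4 0.3] open 0.0934
togo tool mm [-0.2 -0.   0.2] turn 0.0038032570731507676 len 0.0
```

View pics/s28c.png

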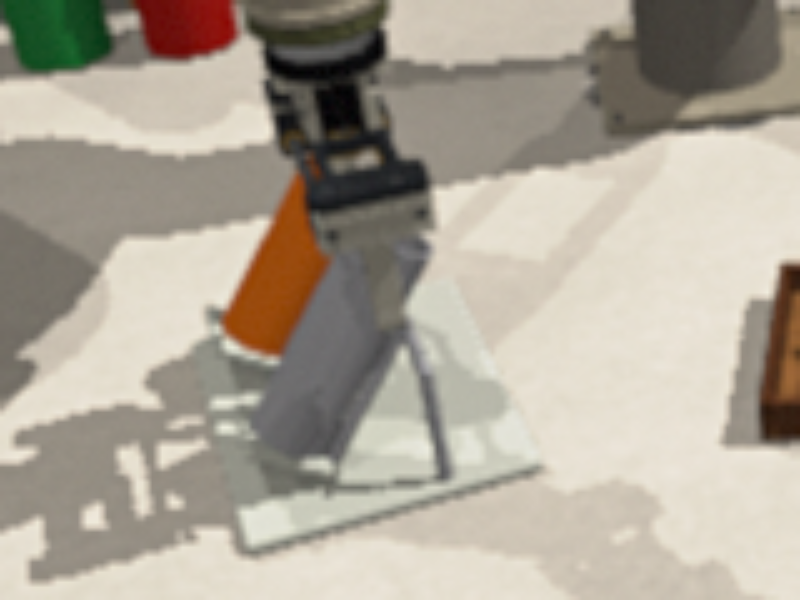

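Call:
send_rows(
  targets=[
    [1, [0, 0, -20], 0],
    [1, [0, 0, -40], 0],
    [1, [0, 0, -45], 0],
    [1, [0, 0, -40], 0],
    [1, [0, -30, 0], 0],
    [1, [0, -45, 0], 0],
    [1, [0, -45, 0], 0],
    [1, [0, -40, 0], 0],
    [1, [0, 0, 0], 0],
    [1, [0, 0, 0], 0],
  ],
)

```text
t: 30.65
tool_pos: [0.3916, -0.3112, 0.2806]
orientation: [1.951, 2.461, 0.0]
force: [0.2, 0.1, 0.8]
opening: 0.0928
```

Run:
```python
from h import *
t=snap('top','t29.png'); s=snap('scene','s29.png')
a=np.vstack([np.hstack([cv2.resize(cv2.imread('pics/top0.png')[120:275,180:470],(400,214)),cv2.resize(t['color'][120:275,180:470,::-1],(400,214))]),np.hstack([cv2.resize(cv2.imread('pics/scene0.png')[150:260,90:340],(400,176)),cv2.resize(s['color'][150:260,90:340,::-1],(400,176))])])
cv2.imwrite('pics/c29.png',a)
for n in ('cup_center','spare_center','decanter_center','tumbler_center'):
    for c,f in (('top','top0'),('scene','scene0')):
        r=optics.cut_out(c,n); print(n,c,[(round(x['confidence'],2),np.round(x['point'],1)) for x in r[:1]])
r=optics.cut_out('top','filter_center')
if r:
    p=onz(t,r[0]['point'],.027)-TO; print('filter local',r[0]['confidence'],R.from_rotvec([0,0,.2218]).as_matrix()@p)
togo(.5,0,.2)
```

```text
cup_center top [(0.79, array([411.9, 188. ]))]
cup_center scene [(0.63, array([127. , 209.1]))]
spare_center top [(0.59, array([431.2, 233.5]))]
spare_center scene [(0.9, array([120.9, 190.1]))]
decanter_center top [(0.77, array([201.4, 137.5]))]
decanter_center scene [(0.91, array([315.1, 213.1]))]
tumbler_center top [(0.62, array([199.9, 226. ]))]
tumbler_center scene [(0.62, array([289.8, 181.4]))]
t 31.2 pos [ 0.3922 -0.3107  0.28  ] yaw 1.8033 q [-0.77 -0.16  1.66  0.    1.64 -1.  ] F [ 0.1  0.3 -0.8] open 0.0929
togo tool mm [277.5 176.5  80. ] turn None len 338.0
```

View pics/c29.png

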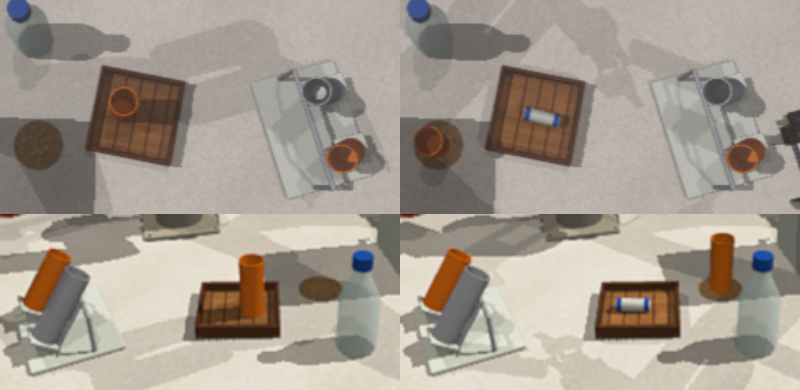

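Run:
```python
from h import *
a=cv2.imread('pics/top0.png')[165:215,385:445];b=cv2.imread('pics/top29.png' if 0 else 'pics/t29.png')[165:215,385:445]
cv2.imwrite('pics/cmp.png',np.hstack([cv2.resize(x,None,fx=6,fy=6,interpolation=cv2.INTER_CUBIC) for x in(a,b)]))
```

```text
(no output)
```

View pics/cmp.png

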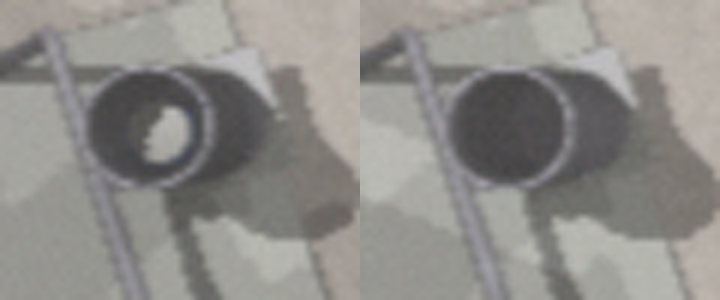

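The mouth ring is at the same crop position before and after, about (150,127) and (510−360=150,127). The cup is empty and seated as it was at the start.

```bash
python3 -c "
from plant import ticket
print(ticket.close_job())"
```

```text
the job is handed in; nothing more can be done
None
```

The job is done and handed in at about 31 s of the 67 s; no verdict is reported.

**What I did**
- **Tumbler:** I moved the orange tumbler from the trivet to the coaster and let go. It stood upright and centred.
- **Pour:** The tool can only turn about the vertical. So I gripped the steel cup near its mouth and tipped it by levering it over the trivet rim, to about 20° below horizontal. The filter slid out partway and stopped with its nose on the trivet floor. Raising the cup slightly and drawing it back freed it, and it came to rest lying flat.
- **Return:** I loosened the grip so the cup swung back to its lean by gravity, lowered it into its own rack slot and let go.

**Last checks**
- **Steel cup:** In the top picture its mouth is in the same place as at the start, and the cup is empty.
- **Filter:** It lies flat near the middle of the trivet in both the top and scene pictures. The network did not find it in the top picture, so I have no measured position and rely on the pictures alone.
- **Tumbler:** It stands upright on the coaster.
- **Bystanders:** The decanter and the other tumbler look unmoved. Their network points differ from the start by 3 pixels or less, within how much the network varies. The arm never came near the purifier.
- **Robot:** The open gripper hovers at about 0.28 m and touches nothing.
- **Cup angle:** My silhouette fit gave about 58° elevation just before release, where 55° was expected. It scatters by a few degrees, and the pictures after release match the start.

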